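Keep the coffee warm

ROBOT

A 6-joint arm with a two-finger parallel gripper is mounted at the origin on a cart in front of the work surface, level with it; the furniture and walls round the work are solid. World frame = base frame: x ahead of the robot, y to its left, z up, the work surface at z = 0. Lengths are in m, angles in degrees, forces in N, time in s.
With the tool pointing down it reaches from about 0.35 to 0.875 m from the base axis. Payload 4.2 kg.
Tool frame: the origin (TCP) lies midway between the tips of the shut fingers; the grasp point (between the pads) lies 19 mm behind it; y points along the fingers, z is the direction in which the jaws open and shut, and the axes are right-handed (so a half turn about y gives the same grasp; the last joint's range is limited). The gripper opens to 87 mm and grips with 3 to 60 N. Pads are 19 mm wide; open, the fingers measure 117 mm over their backs; the gripper's body (75 mm by 190 mm) begins 51 mm behind the grasp point.
Start: joints at [-49.641, 22.042, 0.453, 0, -68.411, -14.817], TCP at [0.269, -0.564, 0.223] pointing down, gripper open.
Joint ranges: [-179.83, 179.83], [-69.29, 118.12], [-61.27, 80.66], [-181.25, 117.63], [-171.15, -9.14], [-177.46, 177.46]. Speed limits (degrees/s): [159.86, 159.86, 180, 180, 180, 180].

INTERFACE

Orientations are given as [roll, pitch, yaw] about the fixed x, y, z axes, in that order (R = Rz(yaw) Ry(pitch) Rx(roll)).
In Python, from workcell import env gives the robot as it stands. The module is installed in compiled form; this text tells all that it offers. Calls block until the motion is done:
- env.goto(position, orientation): joint-space move of the TCP to a pose.
- env.move_straight(position, rotation=None, rate=0.15, force_limit=None): straight line of the TCP; rotation=None keeps the orientation; rate is the mean speed in m/s. With force_limit (N) it stops when the force on the tool has changed by that much, and returns True; else False.
- env.set_joints(angles): joint-space move.
- env.gripper_to(opening, grasp_force=None): opening from 0.0 (shut) to 1.0 (fully open); grasp_force is the grip in N (None keeps the last); returns when the fingers have stopped.
- env.dwell(seconds).
- env.inverse_kinematics(position, orientation): joint angles nearest the present ones, or None.
- env.read_state(): the state.
- env.grab_frame(name): name is "scene" or "top" or "wrist"; returns a dict with "image" (400x640x3 uint8, blue, green, red), "fx", "fy", "cx", "cy" (pixels), "D" ([k1, k2, p1, p2, k3] as OpenCV has them; the pictures are not rectified), "position" and "orientation" of the camera in the world. Camera axes: x right, y up, looking along -z (the intrinsics and any distortion apply to the point x, -y, -z); pixel columns grow to the right and rows downward; lengths in m; the calibration is good to about 2 mm. A picture is of the moment at which its call begins. There is no depth.
A pose or a line that the arm cannot do raises env.Unreachable and nothing moves.
- env.close_job(): hands the job in, once; it reports no verdict.
Trained networks look in a picture, given as the dict that the camera call returned (one of the last four; its "shot" number tells which), for a name from the list of things; names that differ only in an ending like _2 or _b are one class to them, and where a whole thing is asked for, a point or a joint stands for the part that bears it (a point fixed in the world has none). Each returns a list of dicts, best first, with "score" (0 to 1); they miss things now and then, are a little off and sometimes report something else, mostly with a low value. They report only what shows in the picture. A call takes as long as a camera call.
- env.search_frame(picture, thing): "xyz" ([x, y, z] in m, in world coordinates, good to about 4 mm: the middle of the surface that is visible of it).
- env.trace(picture, thing): "mask" (400x640 bool, what is visible of it).
The state is a dict: "clock": time; "joint_positions": joint angles; "qvel": joint speeds; "joint_torque": joint torques, N m; "position": TCP position; "tool_rot": TCP orientation; "force": force on the tool from outside, world axes, zero at the start; "wrist_torque": the same for the moment, N m; "opening": opening from 0.0 (shut) to 1.0 (fully open).
Only numpy, scipy, OpenCV 4.12 (cv2) and the standard library are available. Lean on these libraries where they do the work, as an engineer would, in place of code of your own. Each camera call takes 0.05 s, during which the arm holds its last target.

TASK

Keep the coffee warm: with the fingers push the glass carafe back along the deck of the coffee brewer until it stands fully home on the warming plate, nested against the two dark cheeks under the brew head; slide it, without lifting or tipping it. Then switch the warming plate on by flipping the left-hand one of the two toggle levers (the one farther from the carafe) away from the front of the brewer, past its middle, so that it snaps over and stays there. Leave the right-hand lever (brewing) off, and the mugs, jars and other things where they are.

Things in the scene. Friction and masses are not known exactly. Their poses are not given: they have to be found in the camera images.
- brewer: Filter coffee brewer, steel with black parts, fixed to the worktop. Origin on the worktop under the centre of its warming plate; x to its back, y to its left seen from the robot, z up. Base x -125..125, y -75..150 mm; its flat deck lies 30 mm above the worktop. At the back stands a tower: front face x 57, y -75..70 mm, up to z 300 mm.
- plate_centre (a point): Centre of the warming plate, a black disc 107 mm across, flush with the deck (z 30 mm). Axes as the brewer's. Two upright black cheeks on the tower, 45 degrees left and right behind the plate, up to z 150 mm, stop the round carafe when its axis is within about 2 mm of this point.
- head_front (a point): Middle of the lower front edge of the brew head that overhangs the plate: front face at x -25 mm of the brewer, 145 mm wide, z 215 to 300 mm (its lid to 311 mm). A black funnel of 33 mm radius hangs under it over the plate, down to z 162 mm, 9 mm above the carafe's lid.
- console_top (a point): Centre of the top face of the switch console, left of the deck: x -121..29, y 72..150 mm in the brewer's frame, top at z 62 mm; the two toggles stand near its front end. Behind it a water tank, x 39..121 mm, up to z 258 mm.
- carafe: Loose glass carafe with coffee, white lid and white handle, 0.3 to 0.55 kg. Origin on its underside, 12 mm off its axis. Round body 115 mm across, base 92 mm across, 123 mm high. It starts on the deck, 45 to 65 mm in front of its home, handle roughly to the front. It slides at 1.5 to 4 N; pushed lower than 70 mm above the deck it does not tip.
- carafe_axis (a point): Point on the carafe's axis, on its underside.
- carafe_handle (a point): Outer end of the carafe's white handle, 75 mm above the carafe's underside, 99 mm from the axis. The handle is about 20 mm wide and spans 30 to 114 mm above the underside.
- toggle_plate (a joint): Left-hand toggle (warming plate), rad: 0 = off, leaning 20 degrees to the brewer's front; 0.70 = on, leaning 20 degrees to its back. Steel bat lever, 42 mm long from the pivot, 10 mm across, turning about the brewer's y. A spring holds it at either end; it takes about 3 N at the tip at first and snaps over by itself beyond the middle (0.35).
- toggle_plate_tip (a point): Top end of the left-hand lever, on its centre line (it moves with the lever).
- toggle_brew (a joint): Right-hand toggle lever (brewing), of the same shape and values, at y 91 mm, 40 mm from the other, nearer to the carafe; it is off (0) and must stay off.
- toggle_brew_tip (a point): Top end of the right-hand lever.
- mug_dark: Bystander: dark mug 66x93x49 mm, left of the brewer.
- mug_dots: Bystander: white dotted mug 63x88x54 mm, left of the brewer.
- canister: Bystander: steel canister with black lid, 67 mm across, 122 mm high, left of the brewer.
- scoop: Bystander: steel coffee scoop, 42x122x22 mm, lying in front of the brewer.
- teaspoon: Bystander: teaspoon, 133x28x9 mm, lying in front of the console.
- honey_jar: Bystander: glass jar with a red lid, 64 mm across, 90 mm high, right of the brewer.
- shaker: Bystander: salt shaker, 44 mm across, 90 mm high, right of the brewer.
- toggle_pivot (a point): Pivot of the left-hand toggle: x -90, y 131, z 66 mm in the brewer's frame, 4 mm above the console's top. Axes as the brewer's. The right-hand toggle's pivot is 40 mm further to -y.

How it is judged:
By the outcome, as a careful person would: the job done as asked, in the order asked, and still so for the second after the job is handed in, with the robot touching nothing.
It also fails if it takes over 48 s, if anything falls off the work surface, if the arm or the gripper's body presses on something with over 40 N, if the wrist force passes 120 N, or if a joint passes its speed limit or range.

## Working session

There is one attempt and no reset: what is moved stays moved. The work goes in short steps, each a Python script; the robot and the scene stay as the last script left them, time stands still between calls to the robot, and variables do not carry over. Pictures are saved under pics/ and viewed, and the job is handed in when it is done.

```bash
mkdir -p pics; ls
cat > h.py <<'E'
import numpy as np, cv2
from scipy.spatial.transform import Rotation as R
from workcell import env
def camR(f):
    o=np.array(f["orientation"],float)
    return o if o.shape==(3,3) else R.from_euler('xyz',o,degrees=True).as_matrix()
def ray(f,uv):
    K=np.array([[f["fx"],0,f["cx"]],[0,f["fy"],f["cy"]],[0,0,1]],float)
    p=cv2.undistortPoints(np.array([[uv]],float),K,np.array(f["D"],float))[0,0]
    d=camR(f)@np.array([p[0],-p[1],-1.0]); return np.array(f["position"],float),d
def onz(f,uv,z):
    o,d=ray(f,uv); return o+d*(z-o[2])/d[2]
def proj(f,P):
    P=np.atleast_2d(P).astype(float)
    K=np.array([[f["fx"],0,f["cx"]],[0,f["fy"],f["cy"]],[0,0,1]],float)
    c=(P-np.array(f["position"]))@camR(f); c=c*np.array([1,-1,-1])
    return cv2.projectPoints(c.reshape(-1,1,3),np.zeros(3),np.zeros(3),K,np.array(f["D"],float))[0].reshape(-1,2)
E
python3 - <<'E'
from h import *
for n in ["scene","top"]:
    f=env.grab_frame(n); cv2.imwrite(f"pics/{n}0.png",f["image"])
    print(n,f["position"],f["orientation"],f["fx"])
    for t in ["plate_centre","head_front","console_top","carafe","carafe_axis","carafe_handle","toggle_plate_tip","toggle_brew_tip","toggle_pivot","brewer"]:
        try: r=env.search_frame(f,t)
        except Exception as e: r=[];print(e)
        print(t,[(np.round(x["xyz"],4).tolist(),round(x["score"],2)) for x in r[:2]])
print(env.read_state())
E
```

```text
pics
scene [-0.36118085  0.40429465  0.80455404] [  56.80806582   -1.16279836 -116.30655936] 504.3527974862888
plate_centre [([0.6101, -0.1124, 0.1748], 0.79)]
head_front [([0.6151, -0.1106, 0.1745], 0.59)]
console_top [([0.6154, -0.1081, 0.1733], 0.82)]
carafe [([0.49, -0.1432, 0.1208], 0.94), ([0.6661, -0.3067, 0.0738], 0.31)]
carafe_axis [([0.4936, -0.1415, 0.1182], 0.69), ([0.6596, 0.0442, 0.0869], 0.48)]
carafe_handle [([0.4926, -0.1454, 0.1169], 0.95)]
toggle_plate_tip [([0.5827, 0.0523, 0.0322], 0.57), ([0.6617, 0.0453, 0.086], 0.36)]
toggle_brew_tip [([0.6596, 0.043, 0.0852], 0.54)]
toggle_pivot [([0.6091, -0.1063, 0.1752], 0.86), ([0.4721, 0.0408, 0.0314], 0.52)]
brewer [([0.6123, -0.1076, 0.1742], 0.66)]
top [ 0.49910265 -0.05799858  1.08253166] [  3.00817808  -0.81317739 -89.78769198] 383.3447064290723
plate_centre [([0.6089, -0.13, 0.288], 0.79), ([0.673, 0.0334, 0.1244], 0.52)]
head_front [([0.6132, -0.1288, 0.2935], 0.82)]
console_top [([0.6111, -0.1293, 0.2856], 0.89)]
carafe [([0.511, -0.161, 0.1491], 0.77)]
carafe_axis [([0.5136, -0.1609, 0.1509], 0.58)]
carafe_handl
[... 208 characters left out ...]
47, -0.1602, 0.1549], 0.38)]
{'clock': 1.1, 'joint_positions': array([-4.96409152e+01,  2.20407638e+01,  4.49531672e-01, -5.00568304e-04,
       -6.84111142e+01, -1.48166121e+01]), 'qvel': array([ 0.05049535,  0.03330878,  0.0467645 ,  0.04344725, -0.00312964,
        0.06061959]), 'joint_torque': array([-1.64627607e-03, -3.90477562e+01,  1.87624043e+01,  4.22442734e+00,
        1.54586200e-02, -3.10800635e-05]), 'position': array([ 0.26948544, -0.56386543,  0.22253725]), 'tool_rot': array([-8.99976126e+01,  1.50056799e-04,  2.55422886e+01]), 'force': array([-0.25334677,  0.75782331, -0.79357842]), 'wrist_torque': array([-0.01151878,  0.01929346,  0.06607187]), 'opening': 1.0000119796033222}
```

View pics/scene0.png

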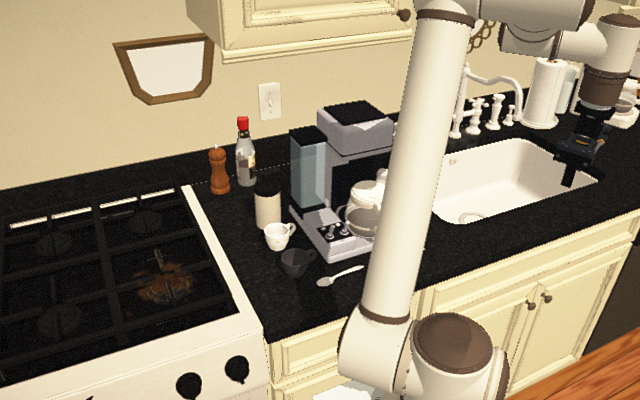

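View pics/top0.png

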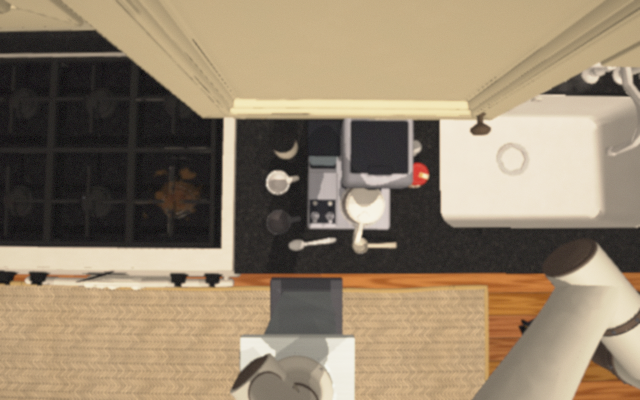

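Run:
```python
import cv2
a=cv2.imread('pics/top0.png')[110:260,260:440]; cv2.imwrite('pics/top0z.png',cv2.resize(a,None,fx=4,fy=4,interpolation=cv2.INTER_CUBIC))
a=cv2.imread('pics/scene0.png')[90:300,240:420]; cv2.imwrite('pics/scene0z.png',cv2.resize(a,None,fx=2.8,fy=2.8,interpolation=cv2.INTER_CUBIC))
```

```text
(no output)
```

View pics/top0z.png

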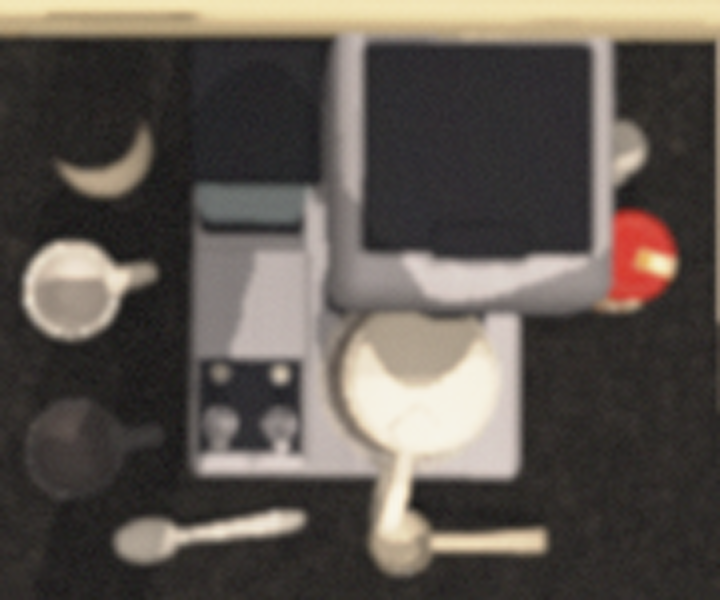

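View pics/scene0z.png

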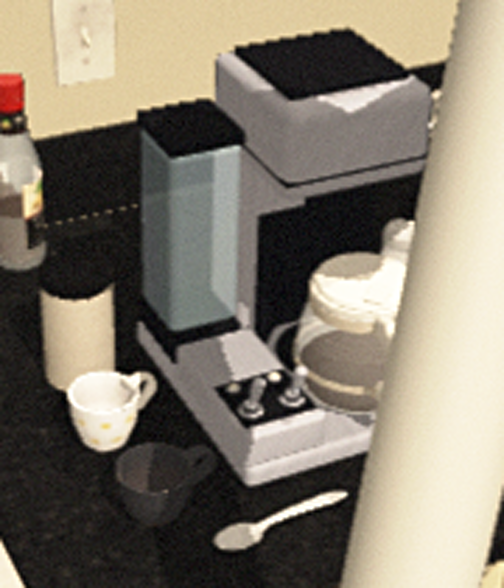

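```bash
cat > model.py <<'E'
from h import *
def W(p,x,y,yaw): 
    p=np.atleast_2d(p)/1000.; c,s=np.cos(np.radians(yaw)),np.sin(np.radians(yaw))
    return np.c_[x+c*p[:,0]-s*p[:,1], y+s*p[:,0]+c*p[:,1], p[:,2]]
def rect(x0,x1,y0,y1,z): return [[x0,y0,z],[x1,y0,z],[x1,y1,z],[x0,y1,z]]
polys=[rect(-125,125,-75,150,30),rect(-121,29,72,150,62),rect(-25,125,-72.5,72.5,300),rect(-25,125,-72.5,72.5,215),rect(39,121,72,150,258)]
def tip(j,q):
    a=np.radians(-20)+q; return [-90+42*np.sin(a),131-40*j,66+42*np.cos(a)]
def draw(f,pose,crop,s,name,extra=[]):
    x0,x1,y0,y1=crop; im=cv2.resize(f["image"][y0:y1,x0:x1],None,fx=s,fy=s,interpolation=cv2.INTER_CUBIC)
    for i,p in enumerate(polys):
        q=((proj(f,W(p,*pose))-[x0-.5,y0-.5])*s).astype(np.int32); cv2.polylines(im,[q],True,[(0,0,255),(0,255,0),(255,0,0),(255,255,0),(0,255,255)][i],1)
    for j in (0,1):
        a=((proj(f,W([[-90,131-40*j,66],tip(j,0)],*pose))-[x0-.5,y0-.5])*s).astype(int); cv2.line(im,a[0].tolist(),a[1].tolist(),(255,0,255),1)
    for e in extra:
        a=((proj(f,e)-[x0-.5,y0-.5])*s).astype(np.int32); cv2.polylines(im,[a],False,(0,165,255),1)
    cv2.imwrite(name,im)
E
python3 - <<'E'
from model import *
f=env.grab_frame("top")
Z=lambda u,v:(260+u/4-.5,110+v/4-.5)
for n,u,z,b in [("FR deck",(521,477),.03,(-125,-75)),("FL base",(192,477),.03,(-125,150)),("console BL",(192,235),.062,(29,150)),("console FL",(195,470),.062,(-121,150)),("lid centre",(420,380),.153,None),("head FL",(330,308),.3,(-25,72)),("head FR",(614,308),.3,(-25,-72))]:
    print(n,onz(f,Z(*u),z).round(4),b)
g=env.grab_frame("scene")
draw(f,(.63,-.11,0),(260,440,110,260),4,'pics/fit1.png')
draw(g,(.63,-.11,0),(240,420,90,300),2.8,'pics/fit1s.png')
E
```

```text
FR deck [ 0.451  -0.2557  0.03  ] (-125, -75)
FL base [ 0.4504 -0.03    0.03  ] (-125, 150)
console BL [ 0.6131 -0.0299  0.062 ] (29, 150)
console FL [ 0.4565 -0.0328  0.062 ] (-121, 150)
lid centre [ 0.5152 -0.1713  0.153 ] None
head FL [ 0.5493 -0.1072  0.3   ] (-25, 72)
head FR [ 0.55   -0.2535  0.3   ] (-25, -72)
```

Run:
```python
from model import *
f=env.grab_frame("top");g=env.grab_frame("scene")
p=(.576,-.180,0)
t=np.linspace(0,2*np.pi,60)
def ring(x,y,r,z): return np.c_[x+r*np.cos(t),y+r*np.sin(t),0*t+z]
ex=[ring(.517,-.172,.046,.03),ring(.517,-.172,.0575,.08)]
draw(f,p,(260,440,110,260),4,'pics/fit2.png',ex)
draw(g,p,(240,420,90,300),2.8,'pics/fit2s.png',ex)
for n in ("carafe","toggle_plate","canister","scoop"):
  for k in (f,g):
    for r in env.trace(k,n)[:1]:
        ys,xs=np.where(r["mask"]); print(n,k["shot"],round(r["score"],2),xs.min(),xs.max(),ys.min(),ys.max())
```

```text
carafe 5 0.87 339 385 188 242
carafe 6 0.59 345 384 180 237
canister 5 0.57 269 297 125 157
canister 6 0.94 254 280 179 229
scoop 5 0.8 353 395 238 252
```

View pics/fit2.png

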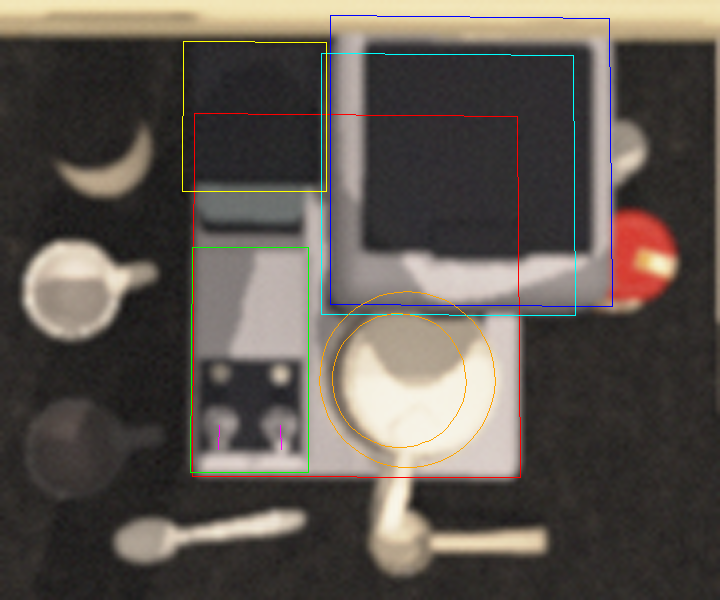

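View pics/fit2s.png

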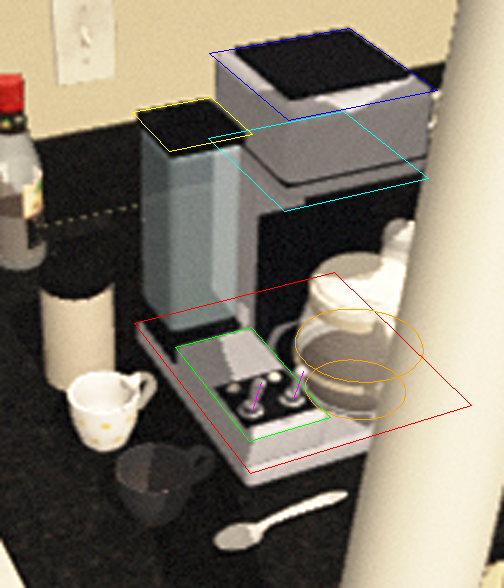

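Run:
```python
from model import *
f=env.grab_frame("top")
Z=lambda u,v:(260+u/4-.5,110+v/4-.5)
for u in [(404,460),(395,495),(392,515),(388,530)]:
    for z in (.144,.105): print(u,z,onz(f,Z(*u),z).round(4))
g=env.grab_frame("wrist"); print(g["position"],g["orientation"],g["fx"]); cv2.imwrite('pics/w0.png',g["image"])
a=env.grab_frame("scene")["image"][90:210,500:640]; cv2.imwrite('pics/grip.png',cv2.resize(a,None,fx=4,fy=4,interpolation=cv2.INTER_CUBIC))
a=f["image"][160:260,330:410]; cv2.imwrite('pics/car.png',cv2.resize(a,None,fx=6,fy=6,interpolation=cv2.INTER_CUBIC))
def Rt(tilt,yaw):
    t,y=np.radians([tilt,yaw]); d=np.array([np.cos(t)*np.cos(y),np.cos(t)*np.sin(y),-np.sin(t)])
    out=[]
    for s in (1,-1):
        zj=s*np.array([-np.sin(y),np.cos(y),0]); M=np.c_[np.cross(d,zj),d,zj]; out.append(R.from_matrix(M).as_euler('xyz',degrees=True))
    return out
for tl in (90,75,60,45):
  for o in Rt(tl,-9):
    for p in ((.43,-.157,.2),(.43,-.157,.085),(.52,-.175,.085)):
      q=env.inverse_kinematics(p,o.tolist()); print(tl,o.round(1),p,None if q is None else np.round(q,0))
```

```text
(404, 460) 0.144 [ 0.4664 -0.1625  0.144 ]
(404, 460) 0.105 [ 0.4651 -0.1668  0.105 ]
(395, 495) 0.144 [ 0.4451 -0.157   0.144 ]
(395, 495) 0.105 [ 0.4429 -0.1611  0.105 ]
(392, 515) 0.144 [ 0.4329 -0.1551  0.144 ]
(392, 515) 0.105 [ 0.4302 -0.1591  0.105 ]
(388, 530) 0.144 [ 0.4238 -0.1527  0.144 ]
(388, 530) 0.105 [ 0.4207 -0.1566  0.105 ]
[ 0.20942564 -0.59280203  0.38426177] [-1.41971559e+01  2.17943915e-02  1.15560574e+02] 346.60123042412687
90 [-90.   0.  -9.] (0.43, -0.157, 0.2) [  0.   7. -24.  -0. -59. -99.]
90 [-90.   0.  -9.] (0.43, -0.157, 0.085) [  0.  15. -33.  -0. -42. -99.]
90 [-90.   0.  -9.] (0.52, -0.175, 0.085) [ -2.  23. -21.  -0. -47. -97.]
90 [-90.   0. 171.] (0.43, -0.157, 0.2) [  0.   7. -24.   0. -59.  81.]
90 [-90.   0. 171.] (0.43, -0.157, 0.085) [  0.  15. -33.   0. -42.  81.]
90 [-90.   0. 171.] (0.52, -0.175, 0.085) [ -2.  23. -21.   0. -47.  83.]
75 [-90. -15.  -9.] (0.43, -0.157, 0.2) [   2.   -1.  -36.    5.  -41. -104.]
75 [-90. -15.  -9.] (0.43, -0.157, 0.085) [   2.    9.  -47.    9.  -19. -109.]
75 [-90. -15.  -9.] (0.52, -0.175, 0.085) [  -0.   
[... 224 characters left out ...]
17. -34.   5. -24.  77.]
60 [-90. -30.  -9.] (0.43, -0.157, 0.2) [   3.   -7.  -52.   21.  -17. -121.]
60 [-90. -30.  -9.] (0.43, -0.157, 0.085) None
60 [-90. -30.  -9.] (0.52, -0.175, 0.085) None
60 [-90.  30. 171.] (0.43, -0.157, 0.2) [  3.  -7. -52.  21. -17.  59.]
60 [-90.  30. 171.] (0.43, -0.157, 0.085) None
60 [-90.  30. 171.] (0.52, -0.175, 0.085) None
45 [-90. -45.  -9.] (0.43, -0.157, 0.2) None
45 [-90. -45.  -9.] (0.43, -0.157, 0.085) [-30.   8. -39. -91. -15.  16.]
45 [-90. -45.  -9.] (0.52, -0.175, 0.085) None
45 [-90.  45. 171.] (0.43, -0.157, 0.2) None
45 [-90.  45. 171.] (0.43, -0.157, 0.085) [ -30.    8.  -39.  -91.  -15. -164.]
45 [-90.  45. 171.] (0.52, -0.175, 0.085) None
```

View pics/grip.png

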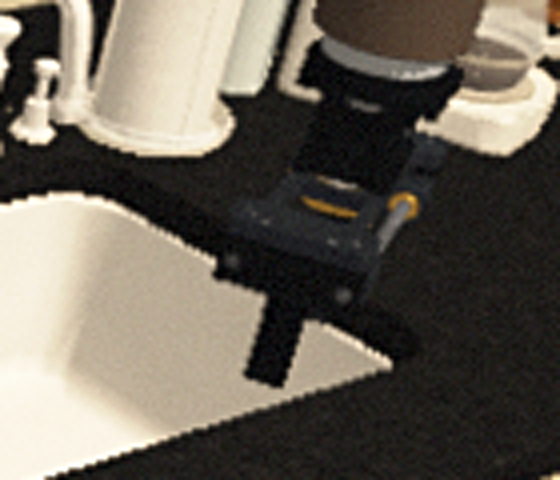

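View pics/w0.png

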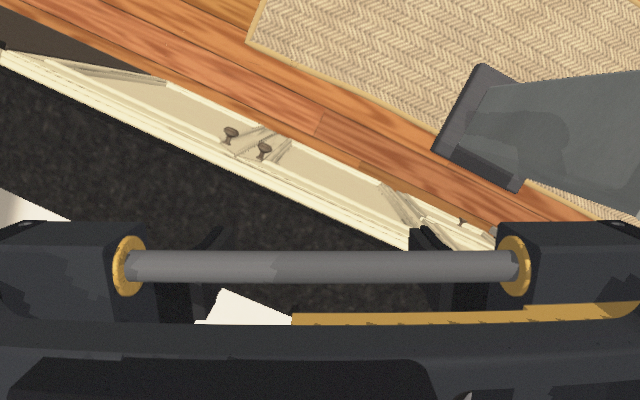

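View pics/car.png

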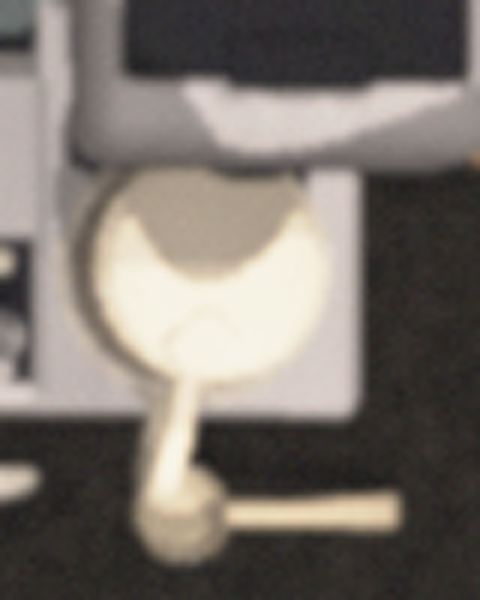

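```bash
cat >> model.py <<'E'
def Rt(tilt,yaw):
    t,y=np.radians([tilt,yaw]); d=np.array([np.cos(t)*np.cos(y),np.cos(t)*np.sin(y),-np.sin(t)])
    zj=np.array([-np.sin(y),np.cos(y),0]); return R.from_matrix(np.c_[np.cross(d,zj),d,zj]).as_euler('xyz',degrees=True).tolist()
BR=(.576,-.180,0)
def st(): 
    s=env.read_state(); print('t',round(s["clock"],2),'p',s["position"].round(4),'F',s["force"].round(1),'op',round(s["opening"],3),'q',s["joint_positions"].round(0))
    return s
E
python3 - <<'E'
from model import *
o=Rt(75,-10)
print(env.inverse_kinematics((.37,-.145,.28),o), env.inverse_kinematics((.40,-.36,.28),Rt(85,-30)))
env.goto((.40,-.36,.28),Rt(85,-30)); st()
env.gripper_to(.66)
env.goto((.37,-.145,.28),o); st()
f=env.grab_frame("wrist"); cv2.imwrite('pics/w1.png',f["image"]); print(f["position"],f["orientation"])
g=env.grab_frame("scene"); cv2.imwrite('pics/s1.png',g["image"])
h=env.grab_frame("top"); cv2.imwrite('pics/t1.png',h["image"])
t=np.linspace(0,2*np.pi,60)
def ring(x,y,r,z): return np.c_[x+r*np.cos(t),y+r*np.sin(t),0*t+z]
ex=[ring(.5155,-.172,.046,.03),ring(.5155,-.172,.0475,.153)]
draw(f,BR,(0,640,0,400),1.25,'pics/w1f.png',ex)
E
```

```text
[   5.62807033  -12.45478133  -33.12915715    4.88546843  -54.95456802
 -107.93026216] [-24.42411558   8.79545389  -9.86528672   0.52964287 -66.36369756
 -95.76715401]
t 3.12 p [ 0.3999 -0.3602  0.2799] F [-0.9  0.5 -0.3] op 0.999 q [-24.   9. -10.   1. -66. -96.]
t 4.81 p [ 0.3708 -0.1452  0.2807] F [-0.5 -0.9 -0.7] op 0.661 q [   6.  -12.  -33.    5.  -55. -108.]
[ 0.2659314  -0.12683638  0.41946692] [-2.92758271e+01  2.84423473e-02  8.00135888e+01]
```

View pics/w1f.png

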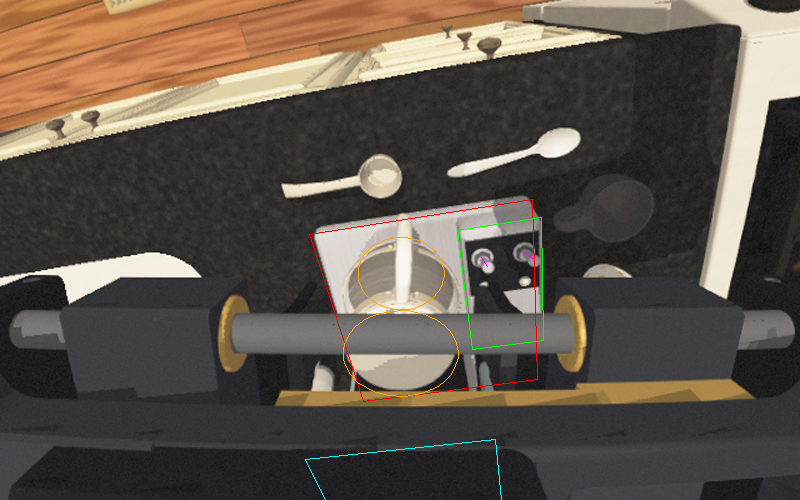

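View pics/s1.png

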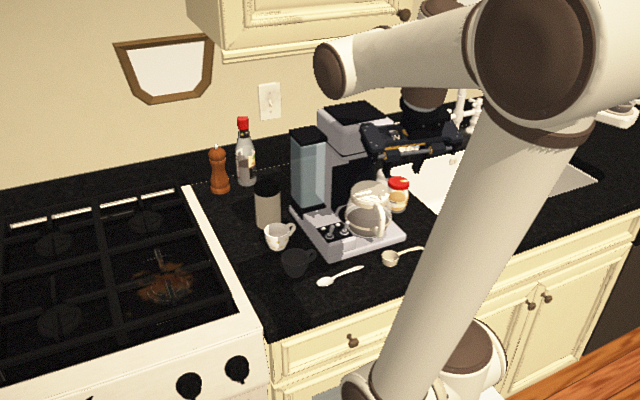

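Run:
```python
from model import *
f=env.grab_frame("wrist")
for uv in [(404,216),(404,250),(405,300)]:
    for z in (.144,.125,.105): print(uv,z,onz(f,(uv[0]/1.25,uv[1]/1.25),z).round(4))
a=f["image"][150:330,230:450]; cv2.imwrite('pics/w1z.png',cv2.resize(a,None,fx=3.5,fy=3.3,interpolation=cv2.INTER_CUBIC))
for n in ("carafe_handle","carafe"):
    print(n,[(np.round(x["xyz"],4).tolist(),round(x["score"],2)) for x in env.search_frame(f,n)[:2]])
g=env.grab_frame("scene")
t=np.linspace(0,2*np.pi,60)
def ring(x,y,r,z): return np.c_[x+r*np.cos(t),y+r*np.sin(t),0*t+z]
ex=[ring(.5155,-.172,.046,.03),ring(.5155,-.172,.0475,.153),np.array([[.418,-.153,.105],[.4235,-.153,.144],[.5155,-.172,.144]])]
draw(g,BR,(280,440,90,260),4,'pics/s1f.png',ex)
```

```text
(404, 216) 0.144 [ 0.3941 -0.1483  0.144 ]
(404, 216) 0.125 [ 0.4029 -0.1497  0.125 ]
(404, 216) 0.105 [ 0.4122 -0.1513  0.105 ]
(404, 250) 0.144 [ 0.4211 -0.153   0.144 ]
(404, 250) 0.125 [ 0.4318 -0.1548  0.125 ]
(404, 250) 0.105 [ 0.443  -0.1567  0.105 ]
(405, 300) 0.144 [ 0.4656 -0.16    0.144 ]
(405, 300) 0.125 [ 0.4794 -0.1623  0.125 ]
(405, 300) 0.105 [ 0.4938 -0.1647  0.105 ]
carafe_handle [([0.4762, -0.1627, 0.1276], 0.75)]
carafe [([0.4766, -0.1618, 0.1257], 0.68)]
```

View pics/w1z.png

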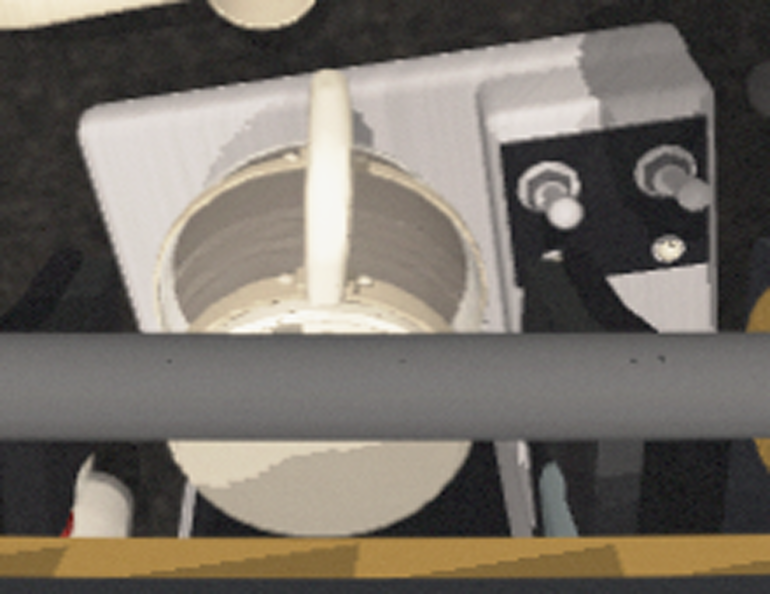

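View pics/s1f.png

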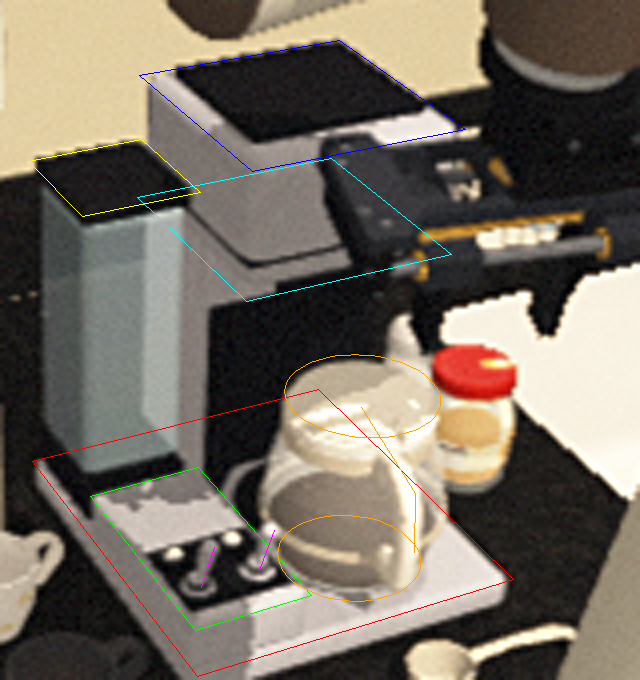

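Run:
```python
from model import *
o=Rt(75,-10.5); u=np.array([np.cos(np.radians(-10.5)),np.sin(np.radians(-10.5)),0])
A=np.array([.5155,-.172,.09]); H=np.array([.576,-.180,.09])
P=A-.080*u
env.move_straight([P[0],P[1],.20],rate=.15); st()
print(env.move_straight(P.tolist(),rate=.08,force_limit=8)); s=st()
g=env.grab_frame("scene"); cv2.imwrite('pics/s2.png',cv2.resize(g["image"][90:260,280:440],None,fx=4,fy=3.5,interpolation=cv2.INTER_CUBIC))
g=env.grab_frame("wrist"); cv2.imwrite('pics/w2.png',g["image"])
```

```text
t 6.01 p [ 0.4369 -0.1574  0.2005] F [ 0.3 -0.7  0.4] op 0.662 q [   3.   -0.  -35.    5.  -41. -106.]
False
t 7.53 p [ 0.4372 -0.1574  0.0904] F [0.2 0.6 0.3] op 0.661 q [   2.    9.  -46.    9.  -20. -110.]
```

View pics/s2.png

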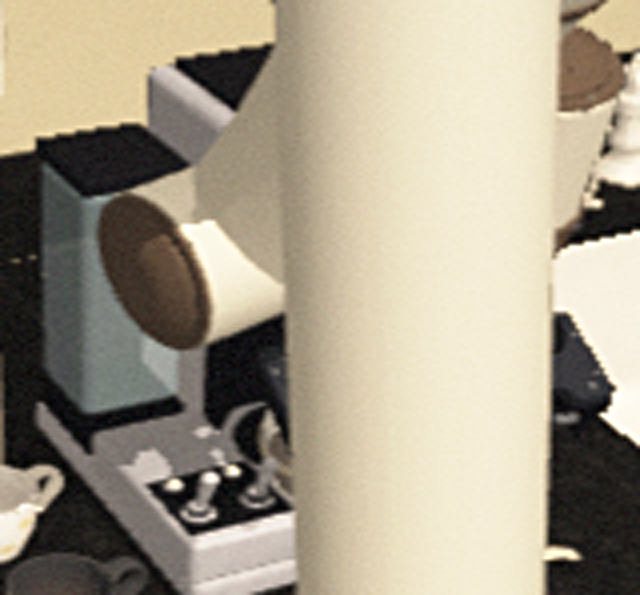

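View pics/w2.png

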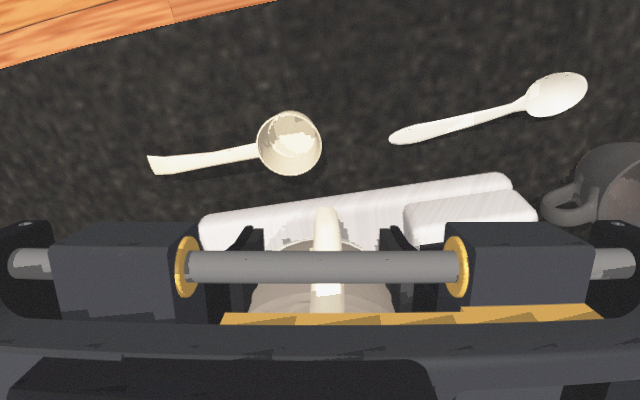

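Run:
```python
from model import *
u=np.array([np.cos(np.radians(-10.5)),np.sin(np.radians(-10.5)),0])
H=np.array([.576,-.180,.09])
T=H-.0595*u
print(env.inverse_kinematics((T+[.006,0,0]).tolist(),Rt(75,-10.5)))
p=env.read_state()["position"]
for k in (.25,.5,.75,.93):
    print(env.move_straight((p+(T-p)*k).tolist()[:2]+[.09],rate=.06,force_limit=14)); st()
g=env.grab_frame("wrist"); cv2.imwrite('pics/w3.png',g["image"])
```

```text
[   0.51003274   16.80710455  -34.09694254    6.8419379   -24.51415249
 -106.87387652]
False
t 8.12 p [ 0.4574 -0.1604  0.0898] F [-0.6 -1.6  0.3] op 0.661 q [   2.   11.  -43.    8.  -21. -109.]
False
t 8.62 p [ 0.4781 -0.1633  0.09  ] F [-0.6 -0.3 -1. ] op 0.658 q [   1.   13.  -40.    8.  -22. -108.]
False
t 9.11 p [ 0.498  -0.1662  0.0901] F [-0.4 -0.8 -0. ] op 0.661 q [   1.   15.  -38.    7.  -23. -107.]
False
t 9.5 p [ 0.5124 -0.1683  0.0901] F [-0.1 -0.2  0.1] op 0.666 q [   1.   16.  -35.    7.  -24. -106.]
```

View pics/w3.png

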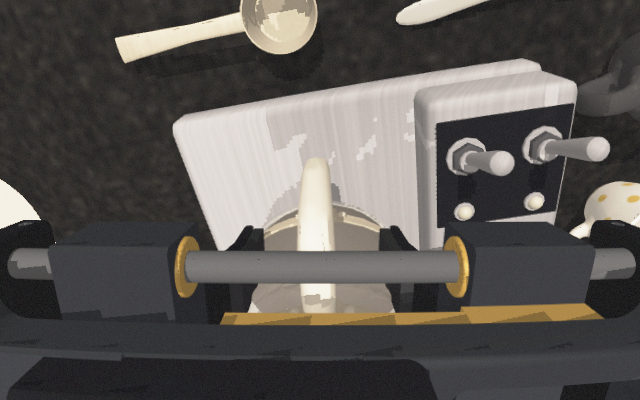

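Run:
```python
from model import *
u=np.array([np.cos(np.radians(-10.5)),np.sin(np.radians(-10.5)),0])
T=np.array([.576,-.180,.09])-.0595*u
d=np.array([1,0.,0])
print(env.move_straight((T+.012*d).tolist(),rate=.03,force_limit=12)); s=st()
print(T)
g=env.grab_frame("wrist"); cv2.imwrite('pics/w4.png',g["image"])
t=env.grab_frame("top"); cv2.imwrite('pics/t4.png',t["image"])
```

```text
True
t 10.06 p [ 0.5227 -0.1694  0.0888] F [-3.   1.8  2.9] op 0.66 q [   0.   17.  -34.    6.  -25. -106.]
[ 0.51749633 -0.16915699  0.09      ]
```

View pics/w4.png

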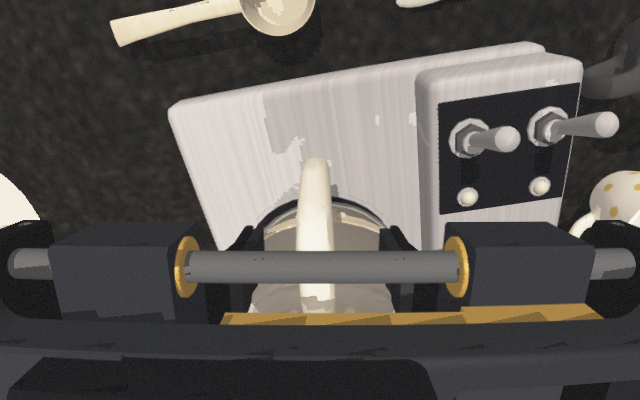

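Run:
```python
from model import *
s=st(); p=s["position"]
print(env.move_straight([p[0]+.008,p[1],.09],rate=.02,force_limit=18)); s=st()
p=s["position"]; u=np.array([np.cos(np.radians(-10.5)),np.sin(np.radians(-10.5))])
b=p[:2]-.03*u
env.move_straight([b[0],b[1],.092],rate=.1); s=st()
g=env.grab_frame("wrist"); cv2.imwrite('pics/w5.png',g["image"])
t=env.grab_frame("top"); cv2.imwrite('pics/t5.png',t["image"])
sc=env.grab_frame("scene"); cv2.imwrite('pics/s5.png',sc["image"])
```

```text
t 10.16 p [ 0.5226 -0.1693  0.0886] F [-2.1  1.4  2.6] op 0.662 q [   0.   17.  -34.    6.  -25. -106.]
True
t 10.56 p [ 0.5227 -0.1695  0.0879] F [-3.2  2.3  4.7] op 0.659 q [   0.   17.  -33.    6.  -26. -106.]
t 11.01 p [ 0.4938 -0.164   0.0923] F [0.7 0.3 0.7] op 0.657 q [   1.   14.  -37.    7.  -26. -107.]
```

View pics/w5.png

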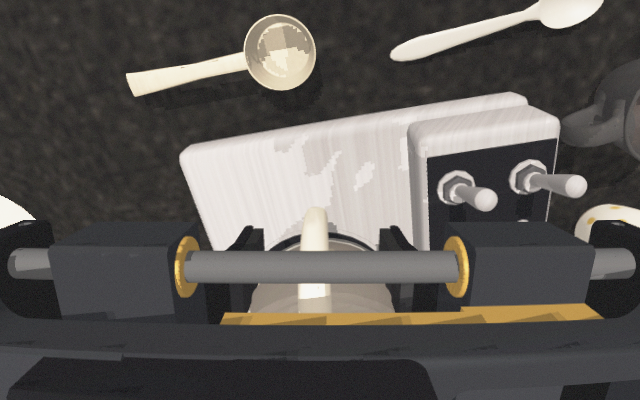

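View pics/t5.png

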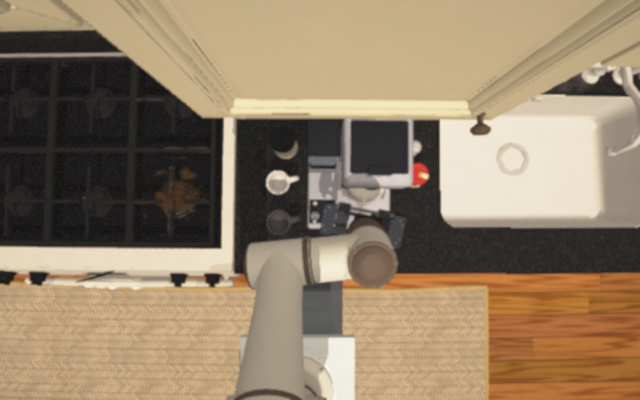

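Run:
```python
from model import *
p=env.read_state()["position"]
print(env.move_straight([p[0]-.01,p[1]+.002,.27],rate=.15,force_limit=10)); st()
print(env.inverse_kinematics((.42,-.047,.25),[-90,0,90]))
env.goto((.42,-.047,.27),[-90,0,90]); st()
env.gripper_to(0.0,grasp_force=10); st()
t=np.linspace(0,2*np.pi,60)
def ring(x,y,r,z): return np.c_[x+r*np.cos(t),y+r*np.sin(t),0*t+z]
ex=[ring(.576,-.180,.046,.03),ring(.576,-.180,.0535,.03),ring(.576,-.180,.0475,.153)]
g=env.grab_frame("wrist"); draw(g,BR,(0,640,0,400),1.25,'pics/w6.png',ex); cv2.imwrite('pics/w6r.png',g["image"])
sc=env.grab_frame("scene"); draw(sc,BR,(280,440,90,260),3.5,'pics/s6.png',ex)
tp=env.grab_frame("top"); draw(tp,BR,(260,440,110,260),4,'pics/t6.png',ex)
```

```text
False
t 12.5 p [ 0.4835 -0.162   0.2689] F [-0.  -0.1 -0.9] op 0.66 q [   2.    2.  -22.    4.  -53. -104.]
[ 15.8319287    0.48577469 -23.13653275   0.         -66.37769256
 -15.8319287 ]
t 13.87 p [ 0.4199 -0.0471  0.2697] F [ 0.4 -0.3  1. ] op 0.663 q [ 16.  -0. -21.   0. -69. -16.]
t 15.02 p [ 0.42  -0.047  0.27 ] F [ 0.2 -0.3  1.5] op 0.008 q [ 16.  -0. -21.  -0. -69. -16.]
```

View pics/w6.png

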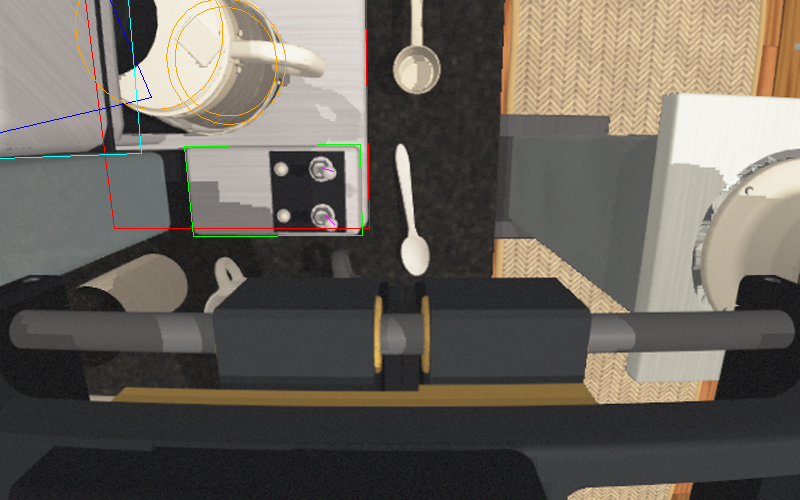

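View pics/s6.png

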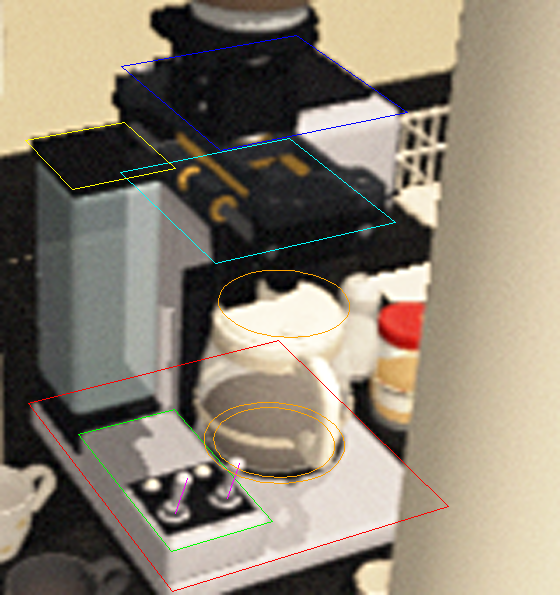

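View pics/t6.png

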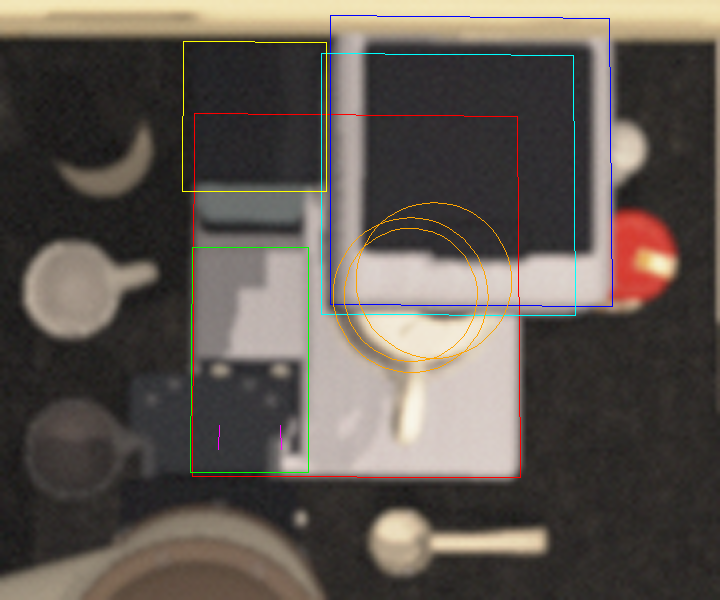

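Run:
```python
from model import *
g=env.grab_frame("wrist");tp=env.grab_frame("top")
a=g["image"][0:120,60:300]; cv2.imwrite('pics/w7z.png',cv2.resize(a,None,fx=3.3,fy=3.3,interpolation=cv2.INTER_CUBIC))
a=tp["image"][170:230,320:400]; cv2.imwrite('pics/t7z.png',cv2.resize(a,None,fx=10,fy=10,interpolation=cv2.INTER_CUBIC))
sc=env.grab_frame("scene")["image"][150:240,320:400]; cv2.imwrite('pics/s7z.png',cv2.resize(sc,None,fx=6.5,fy=6.5,interpolation=cv2.INTER_CUBIC))
```

```text
(no output)
```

View pics/w7z.png

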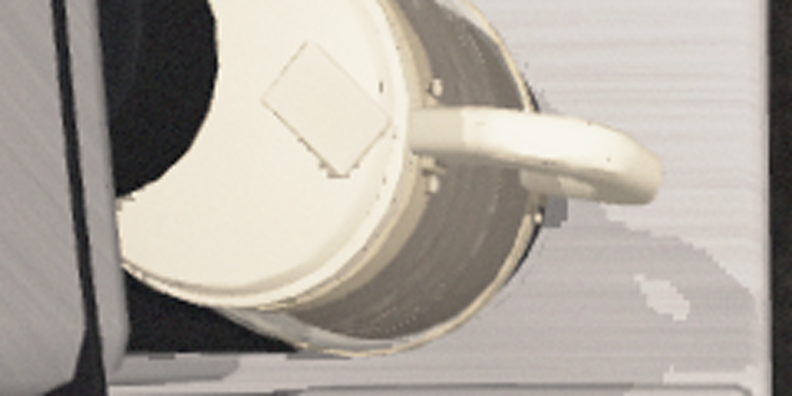

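View pics/t7z.png

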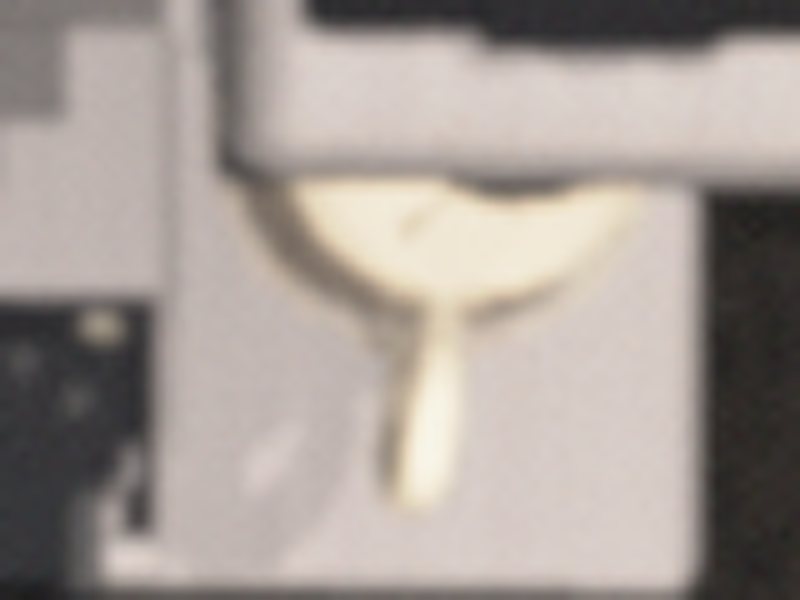

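View pics/s7z.png

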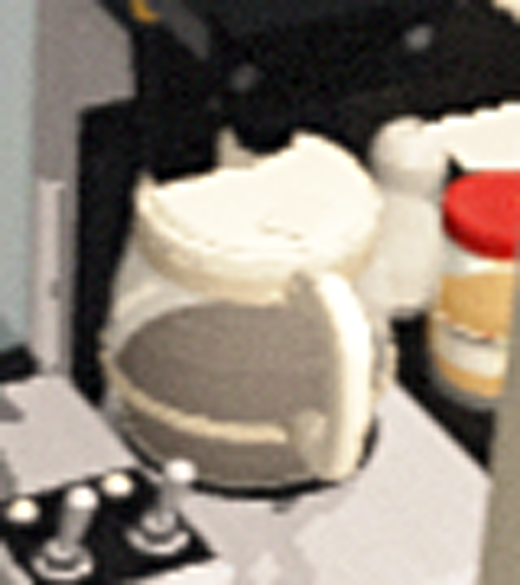

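Run:
```python
from model import *
t=np.linspace(0,2*np.pi,100)
def ring(x,y,r,z): return np.c_[x+r*np.cos(t),y+r*np.sin(t),0*t+z]
tp=env.grab_frame("top");g=env.grab_frame("wrist")
def dr(f,x0,x1,y0,y1,s,name):
    ims=[]
    for (x,y) in ((.576,-.180),(.572,-.176)):
        im=cv2.resize(f["image"][y0:y1,x0:x1],None,fx=s,fy=s,interpolation=cv2.INTER_CUBIC)
        for r,z,c in ((.0475,.153,(0,0,255)),(.0575,.08,(255,0,0)),(.0535,.03,(0,160,0))):
            a=((proj(f,ring(x,y,r,z))-[x0-.5,y0-.5])*s).astype(np.int32); cv2.polylines(im,[a],True,c,1)
        ims.append(im)
    cv2.imwrite(name,np.hstack(ims) if ims[0].shape[1]<420 else np.vstack(ims))
dr(tp,330,396,170,230,6,'pics/t8.png')
dr(g,60,300,0,120,2.4,'pics/w8.png')
```

```text
(no output)
```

View pics/t8.png

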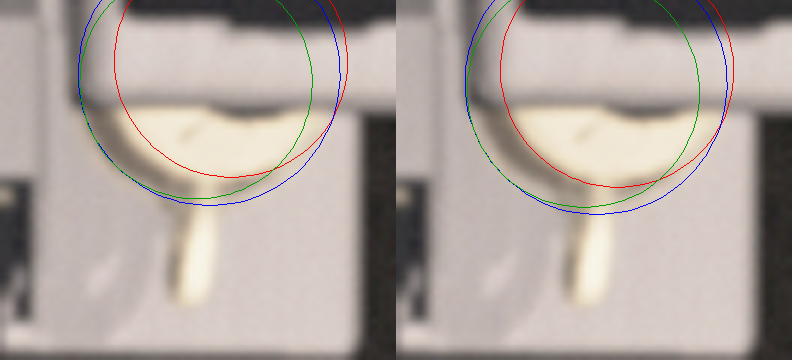

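View pics/w8.png

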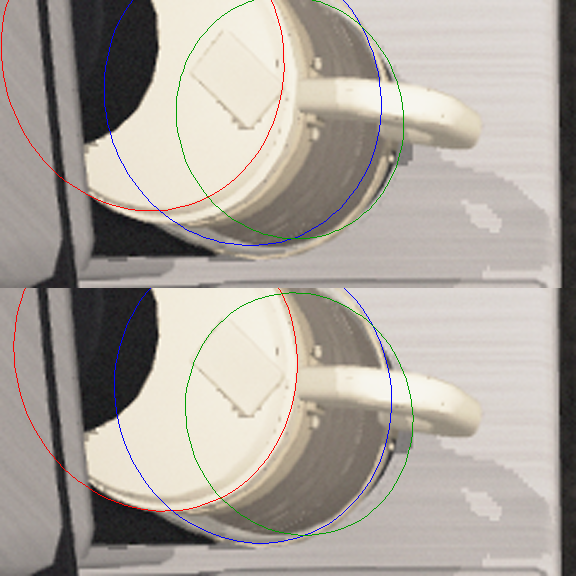

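Run:
```python
from model import *
o=Rt(75,0)
for p in ((.485,-.17,.27),(.485,-.17,.09),(.505,-.170,.09),(.535,-.2,.09)): print(env.inverse_kinematics(p,o) is not None)
env.gripper_to(1.0)
env.goto((.485,-.170,.27),o); st()
print(env.move_straight((.485,-.170,.09),rate=.2,force_limit=8)); st()
print(env.move_straight((.505,-.170,.09),rate=.1,force_limit=8)); st()
print(env.move_straight((.535,-.200,.09),rate=.04,force_limit=12)); st()
g=env.grab_frame("wrist"); cv2.imwrite('pics/w9.png',g["image"])
```

```text
True
True
True
True
t 18.09 p [ 0.485  -0.1698  0.27  ] F [-0.3  0.9 -1.1] op 1.005 q [ -1.   2. -20.  -0. -53. -88.]
False
t 19.14 p [ 0.4859 -0.1699  0.0909] F [1.3 0.7 0.8] op 1.001 q [ -1.  14. -35.  -1. -26. -88.]
False
t 19.49 p [ 0.5055 -0.1699  0.0906] F [ 0.5  0.1 -0.8] op 1.007 q [ -1.  16. -33.  -1. -26. -88.]
True
t 20.27 p [ 0.5252 -0.1924  0.0887] F [-2.9  2.5  3.9] op 0.999 q [ -4.  18. -28.  -2. -29. -84.]
```

View pics/w9.png

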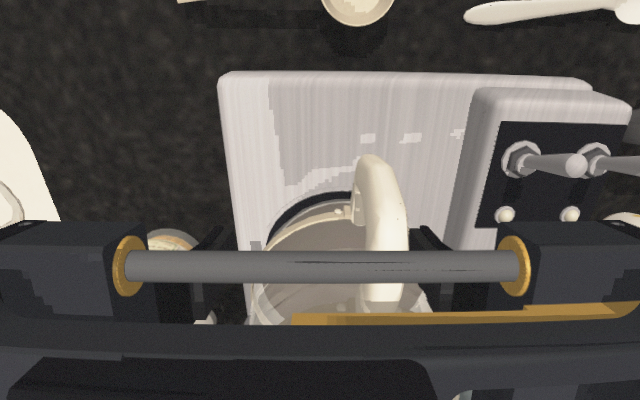

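Run:
```python
from model import *
print(env.move_straight((.490,-.172,.092),rate=.12)); 
print(env.move_straight((.485,-.170,.27),rate=.2)); st()
env.goto((.42,-.047,.27),[-90,0,90]); st()
env.gripper_to(0.0,grasp_force=10)
t=np.linspace(0,2*np.pi,100)
def ring(x,y,r,z): return np.c_[x+r*np.cos(t),y+r*np.sin(t),0*t+z]
tp=env.grab_frame("top");g=env.grab_frame("wrist")
cv2.imwrite('pics/t10.png',tp["image"]);cv2.imwrite('pics/w10.png',g["image"])
def dr(f,x0,x1,y0,y1,s,name,stack):
    ims=[]
    for (x,y) in ((.576,-.180),(.572,-.176)):
        im=cv2.resize(f["image"][y0:y1,x0:x1],None,fx=s,fy=s,interpolation=cv2.INTER_CUBIC)
        for r,z,c in ((.0475,.153,(0,0,255)),(.0575,.08,(255,0,0)),(.0535,.03,(0,160,0))):
            a=((proj(f,ring(x,y,r,z))-[x0-.5,y0-.5])*s).astype(np.int32); cv2.polylines(im,[a],True,c,1)
        ims.append(im)
    cv2.imwrite(name,stack(ims))
dr(tp,330,396,170,230,6,'pics/t10z.png',np.hstack)
dr(g,60,300,0,120,2.4,'pics/w10z.png',np.vstack)
# shift vs before
a=cv2.imread('pics/t6.png')
w0=cv2.imread('pics/w6r.png'); im=np.vstack([cv2.resize(k[0:120,60:300],None,fx=2.4,fy=2.4) for k in (w0,g["image"])]); cv2.imwrite('pics/w10c.png',im)
st()
```

```text
False
False
t 21.85 p [ 0.4844 -0.1699  0.2686] F [-0.2  0.5  0.1] op 0.997 q [ -2.   2. -20.  -1. -54. -88.]
t 23.01 p [ 0.4199 -0.0471  0.2695] F [-0.1 -0.  -0.1] op 1.002 q [ 16.  -0. -21.  -0. -69. -16.]
t 24.63 p [ 0.42  -0.047  0.27 ] F [-0.2 -0.5  0.1] op 0.009 q [ 16.  -0. -21.  -0. -69. -16.]
```

View pics/t10z.png

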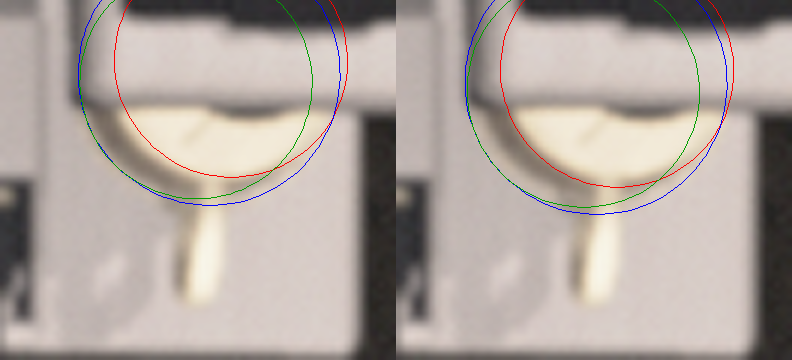

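View pics/w10z.png

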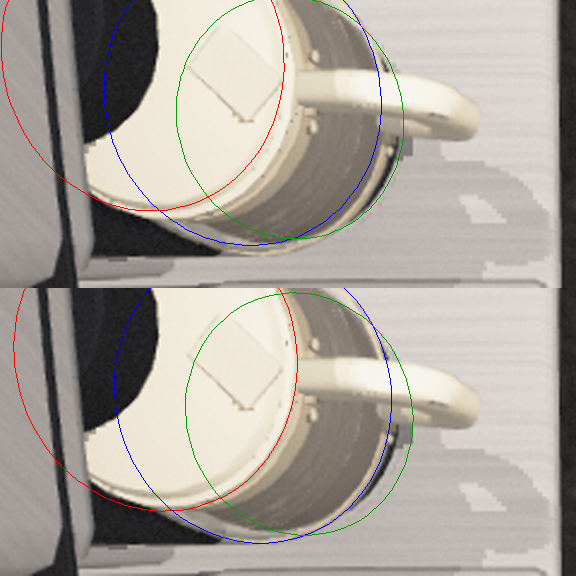

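View pics/w10c.png

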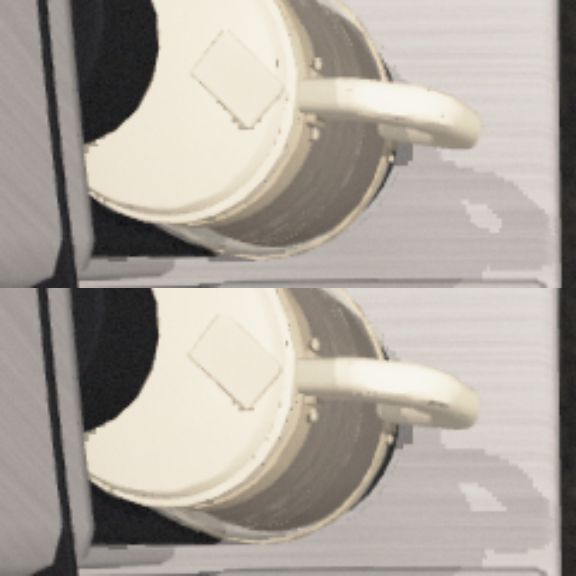

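Run:
```python
from model import *
t=np.linspace(0,2*np.pi,200)
def ring(x,y,r,z): return np.c_[x+r*np.cos(t),y+r*np.sin(t),0*t+z]
g=env.grab_frame("wrist")
x0,x1,y0,y1,s=60,220,0,120,4.5
out=cv2.resize(g["image"][y0:y1,x0:x1],None,fx=s,fy=s,interpolation=cv2.INTER_CUBIC)
for x,y,r,z,c in ((.576,-.18,.033,.162,(0,255,255)),(.576,-.18,.0475,.153,(0,0,255)),(.576,-.18,.0535,.03,(0,160,0)),(.576,-.18,.046,.03,(255,0,255))):
    a=((proj(g,ring(x,y,r,z))-[x0-.5,y0-.5])*s).astype(np.int32); cv2.polylines(out,[a],True,c,1)
a=((proj(g,W(polys[1],*BR))-[x0-.5,y0-.5])*s).astype(np.int32); cv2.polylines(out,[a],True,(0,255,0),1)
a=((proj(g,W([[-25,72.5,215],[-25,-72.5,215]],*BR))-[x0-.5,y0-.5])*s).astype(np.int32); cv2.polylines(out,[a],True,(255,255,0),1)
cv2.imwrite('pics/w11.png',out)
```

```text
(no output)
```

View pics/w11.png

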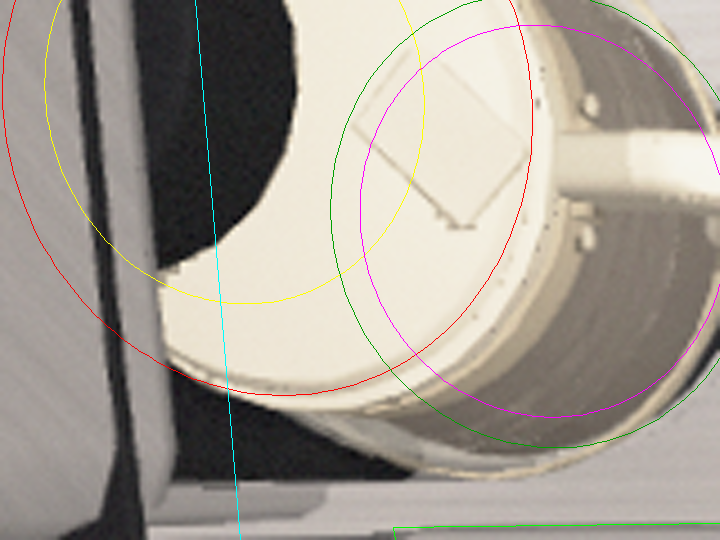

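Run:
```python
from model import *
yaw=-8; o=Rt(75,yaw); u=np.array([np.cos(np.radians(yaw)),np.sin(np.radians(yaw)),0])
H=np.array([.576,-.180,.09]); P=H-.085*u; T=H-.054*u
env.gripper_to(.66)
env.goto((P[0],P[1],.25),o)
print(env.move_straight(P.tolist(),rate=.25,force_limit=8)); st()
print(env.move_straight((T-.008*u).tolist(),rate=.12,force_limit=10)); st()
print(env.move_straight((T+.012*u).tolist(),rate=.03,force_limit=14)); s=st()
print((s["position"]-T)@u)
g=env.grab_frame("wrist"); cv2.imwrite('pics/w12.png',g["image"])
```

```text
False
t 27.94 p [ 0.4929 -0.168   0.0909] F [0.2 0.4 0.4] op 0.661 q [   0.   14.  -37.    5.  -24. -103.]
False
t 28.28 p [ 0.5154 -0.1713  0.0912] F [ 0.  -1.3  0.1] op 0.663 q [  -0.   16.  -34.    5.  -25. -102.]
True
t 28.77 p [ 0.5234 -0.1732  0.089 ] F [-2.4  2.5  5.5] op 0.66 q [  -0.   17.  -33.    5.  -26. -101.]
0.000987280982961504
```

View pics/w12.png

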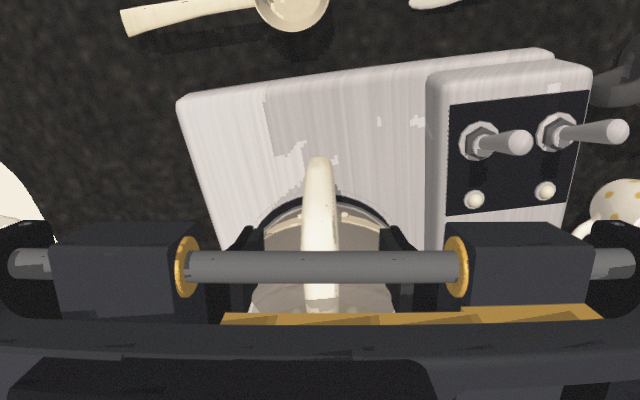

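Run:
```python
from model import *
t=np.linspace(0,2*np.pi,200)
def ring(x,y,r,z): return np.c_[x+r*np.cos(t),y+r*np.sin(t),0*t+z]
g=env.grab_frame("wrist")
x0,x1,y0,y1,s=220,420,140,320,3.8
im=cv2.resize(g["image"][y0:y1,x0:x1],None,fx=s,fy=s*.8,interpolation=cv2.INTER_CUBIC)
for x,y,r,z,c in ((.576,-.18,.0535,.03,(0,200,0)),(.576,-.18,.046,.03,(255,0,255))):
    a=((proj(g,ring(x,y,r,z))-[x0-.5,y0-.5])*[s,s*.8]).astype(np.int32); cv2.polylines(im,[a],True,c,1)
cv2.imwrite('pics/w13.png',im)
```

```text
(no output)
```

View pics/w13.png

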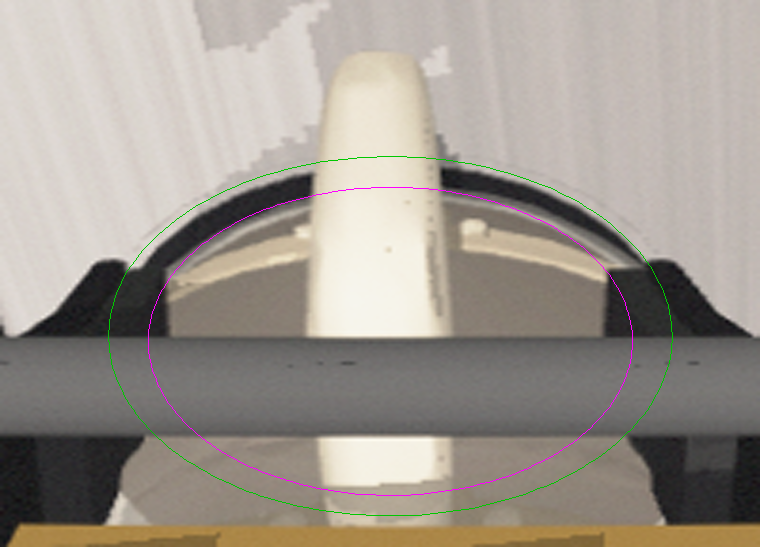

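Run:
```python
from model import *
g=env.grab_frame("wrist")
x0,x1,y0,y1,s=245,400,175,232,5.1
im=cv2.resize(g["image"][y0:y1,x0:x1],None,fx=s,fy=s*1.5,interpolation=cv2.INTER_CUBIC)
im=np.clip(im.astype(float)*1.6,0,255).astype(np.uint8)
cv2.imwrite('pics/w14.png',im); print(im.shape)
```

```text
(436, 790, 3)
```

View pics/w14.png

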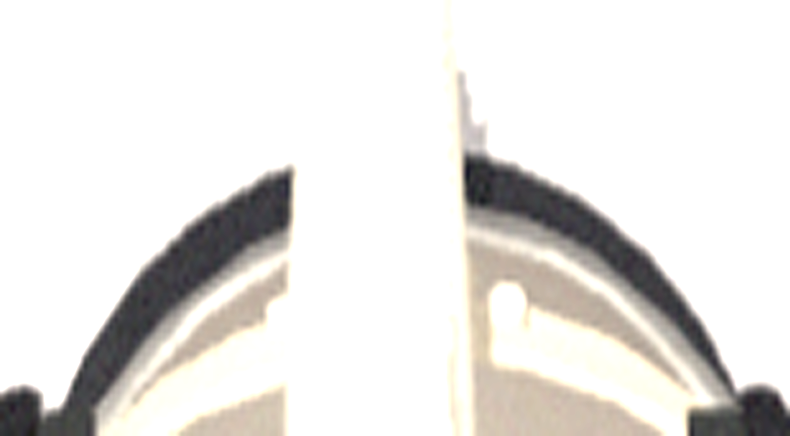

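Run:
```python
from model import *
p=env.read_state()["position"]
print(env.move_straight((p[0]+.004,p[1]-.010,.09),rate=.03,force_limit=18)); s=st()
g=env.grab_frame("wrist"); cv2.imwrite('pics/w15r.png',g["image"])
x0,x1,y0,y1,s=235,410,165,232,4.5
im=cv2.resize(g["image"][y0:y1,x0:x1],None,fx=s,fy=s*1.5,interpolation=cv2.INTER_CUBIC)
cv2.imwrite('pics/w15.png',np.clip(im.astype(float)*1.6,0,255).astype(np.uint8))
```

```text
True
t 29.23 p [ 0.5216 -0.1785  0.0884] F [-3.9  3.7  4.4] op 0.665 q [  -1.   17.  -32.    4.  -27. -100.]
```

View pics/w15.png

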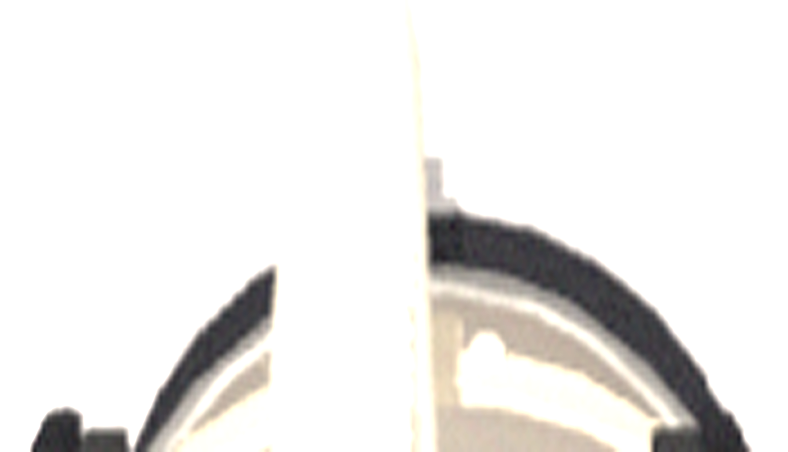

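Run:
```python
from model import *
p=env.read_state()["position"]
env.move_straight((p[0]-.022,p[1]+.002,.09),rate=.12); st()
g=env.grab_frame("wrist"); cv2.imwrite('pics/w16r.png',g["image"])
t=np.linspace(0,2*np.pi,200)
x0,x1,y0,y1,s=225,415,185,252,4.2
im=cv2.resize(g["image"][y0:y1,x0:x1],None,fx=s,fy=s*1.5,interpolation=cv2.INTER_CUBIC)
cv2.imwrite('pics/w16.png',np.clip(im.astype(float)*1.6,0,255).astype(np.uint8))
```

```text
t 29.62 p [ 0.4997 -0.1765  0.0901] F [-0.2 -0.2 -0.7] op 0.662 q [  -1.   16.  -35.    4.  -26. -101.]
```

View pics/w16.png

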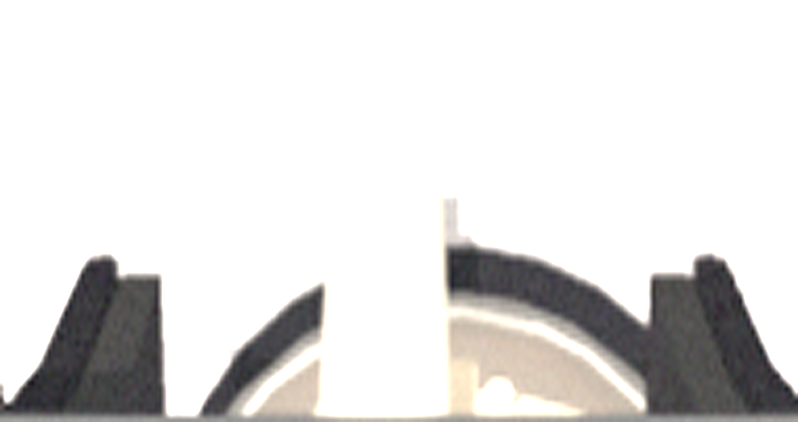

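View pics/w16r.png

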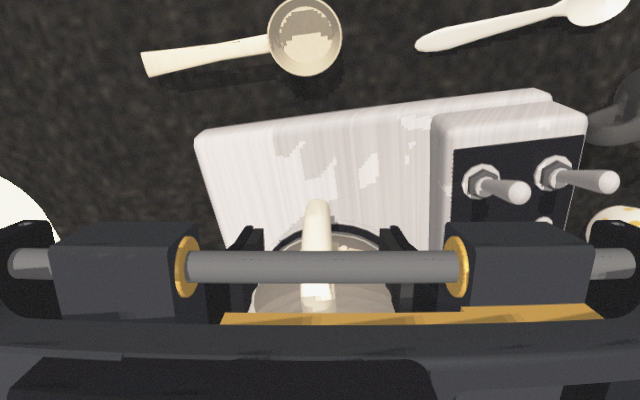

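Run:
```python
from model import *
p=env.read_state()["position"]
env.move_straight((p[0]-.012,p[1],.25),rate=.25)
env.goto((.425,-.048,.20),[-90,0,90]); 
env.gripper_to(0.0,grasp_force=10); st()
g=env.grab_frame("wrist"); 
draw(g,BR,(0,400,0,260),2,'pics/w17.png')
tp=env.grab_frame("top"); draw(tp,BR,(260,440,110,260),4,'pics/t17.png')
```

```text
t 32.91 p [ 0.425 -0.048  0.2  ] F [-0.3 -0.4 -0.5] op 0.007 q [ 15.   4. -27.   0. -59. -15.]
```

View pics/w17.png

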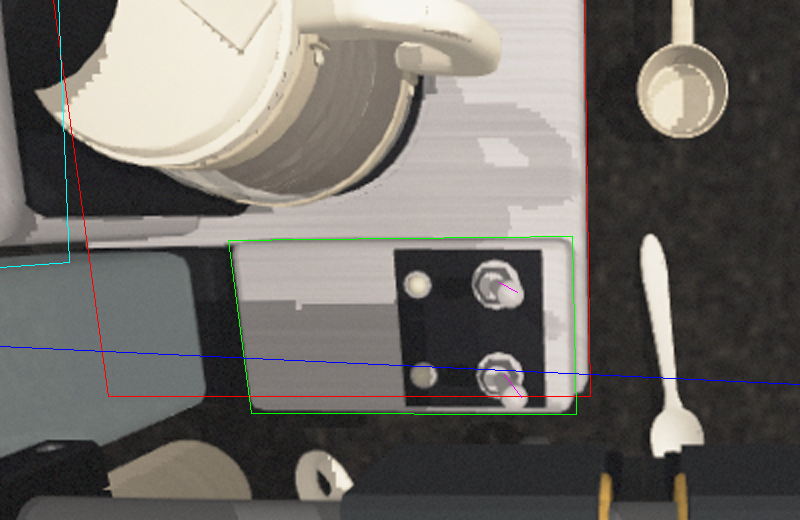

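View pics/t17.png

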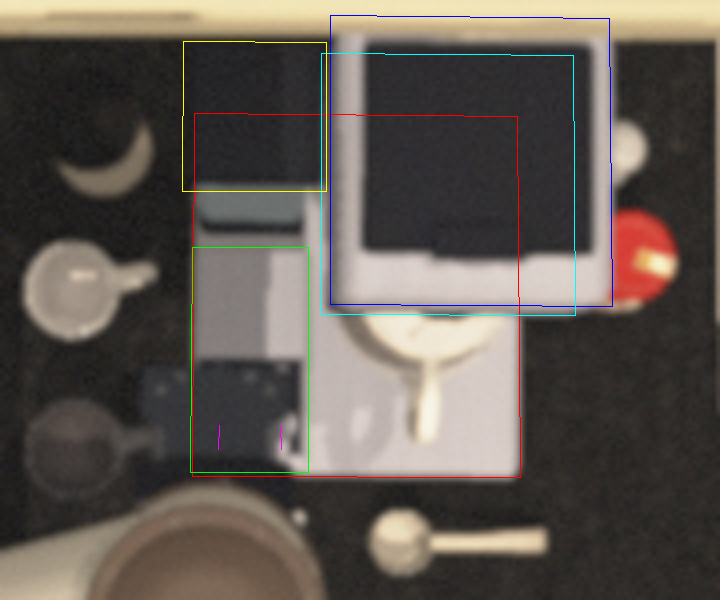

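Run:
```python
from model import *
print(env.move_straight((.430,-.047,.090),rate=.2,force_limit=8)); st()
print(env.move_straight((.468,-.047,.090),rate=.05,force_limit=14)); st()
g=env.grab_frame("scene"); cv2.imwrite('pics/s18.png',cv2.resize(g["image"][150:270,280:400],None,fx=5,fy=5,interpolation=cv2.INTER_CUBIC))
g=env.grab_frame("wrist"); cv2.imwrite('pics/w18.png',g["image"])
```

```text
False
t 33.71 p [ 0.4307 -0.0469  0.0906] F [ 0.6 -0.   0. ] op 0.006 q [ 15.  12. -36.   0. -42. -15.]
False
t 34.62 p [ 0.4674 -0.0472  0.0897] F [-1.7 -1.   0.3] op 0.004 q [ 14.  16. -31.  -0. -43. -14.]
```

View pics/w18.png

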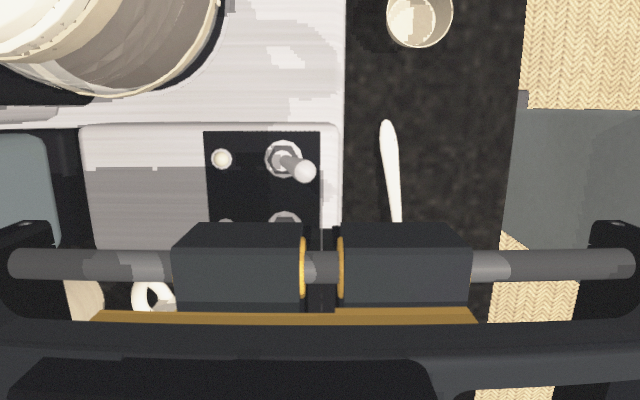

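View pics/s18.png

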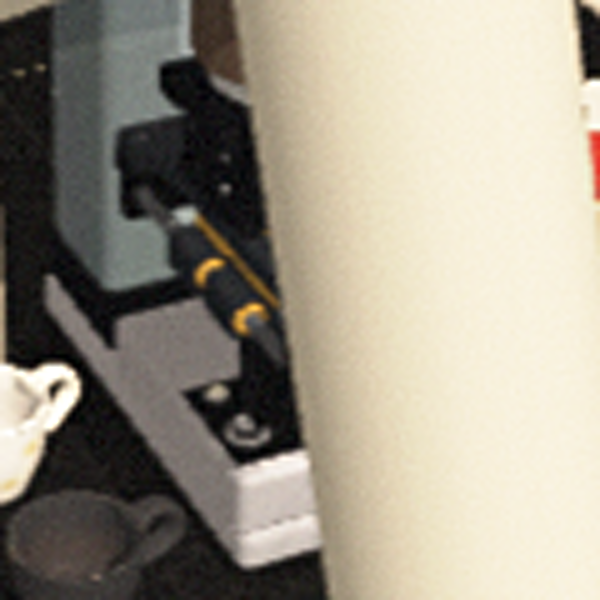

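Run:
```python
from model import *
print(env.move_straight((.478,-.047,.090),rate=.04,force_limit=12)); st()
print(env.move_straight((.484,-.047,.090),rate=.03,force_limit=8)); st()
env.move_straight((.432,-.047,.092),rate=.12)
env.move_straight((.425,-.047,.22),rate=.25); st()
g=env.grab_frame("scene"); cv2.imwrite('pics/s19.png',cv2.resize(g["image"][150:270,280:400],None,fx=5,fy=5,interpolation=cv2.INTER_CUBIC))
g=env.grab_frame("wrist"); cv2.imwrite('pics/w19.png',g["image"])
```

```text
False
t 35.12 p [ 0.4793 -0.0467  0.0902] F [ 0.7 -0.1  0. ] op 0.006 q [ 14.  17. -30.   0. -44. -14.]
False
t 35.47 p [ 0.4838 -0.047   0.0898] F [-1.   1.3  0.1] op 0.002 q [ 14.  17. -29.  -0. -44. -14.]
t 36.72 p [ 0.4251 -0.0469  0.2196] F [-0.2 -0.2 -0.9] op 0.005 q [ 16.   3. -26.  -0. -62. -16.]
```

View pics/w19.png

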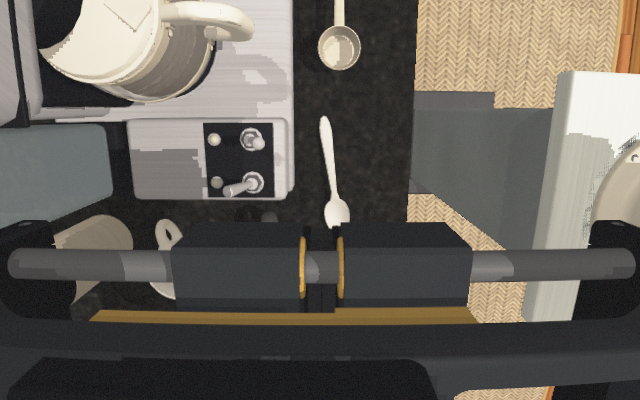

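View pics/s19.png

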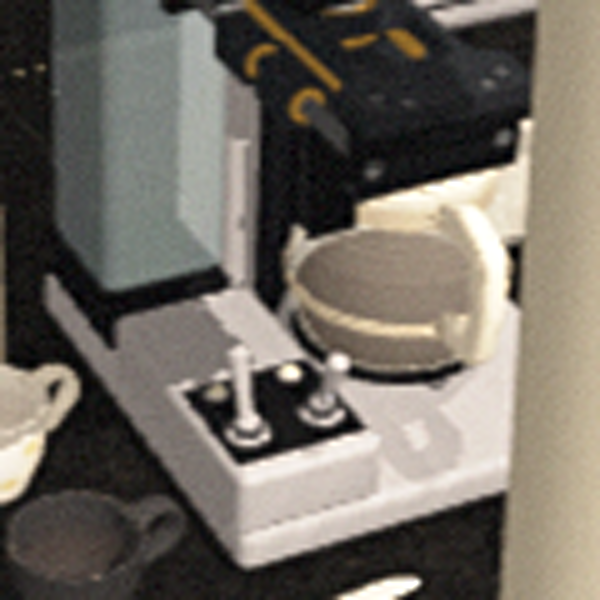

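Run:
```python
from model import *
g=env.grab_frame("wrist")
for j in (0,1):
    for q in (0,.7): print(j,q,proj(g,W(tip(j,q),*BR)).round(1))
tp=env.grab_frame("top"); cv2.imwrite('pics/t20.png',tp["image"])
a=cv2.imread('pics/top0.png'); im=np.hstack([cv2.resize(k[110:260,260:440],None,fx=2.2,fy=2.2,interpolation=cv2.INTER_CUBIC) for k in (a,tp["image"])]); cv2.imwrite('pics/t20c.png',im); st()
```

```text
0 0 [[262.8 191.5]]
0 0.7 [[227.8 191.6]]
1 0 [[260.8 142.2]]
1 0.7 [[224.6 142.4]]
t 36.92 p [ 0.4244 -0.0472  0.2186] F [1.  0.4 0.5] op 0.005 q [ 16.   3. -26.  -0. -62. -16.]
```

View pics/t20c.png

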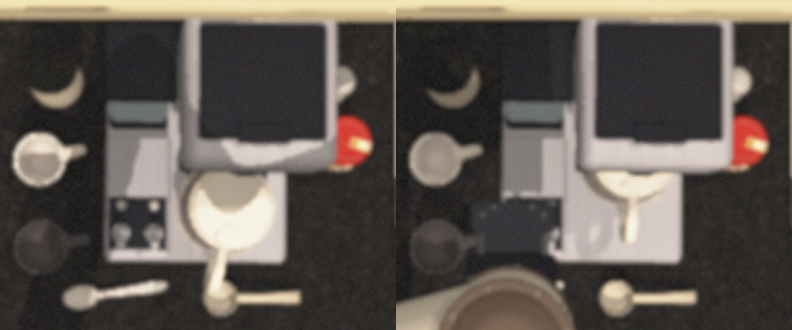

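Run:
```python
from model import *
t=np.linspace(0,2*np.pi,200)
def ring(x,y,r,z): return np.c_[x+r*np.cos(t),y+r*np.sin(t),0*t+z]
out=[]
for f,(x0,x1,y0,y1),s in ((env.grab_frame("top"),(330,396,170,230),6),(env.grab_frame("wrist"),(30,230,0,182),2)):
    im=cv2.resize(f["image"][y0:y1,x0:x1],None,fx=s,fy=s,interpolation=cv2.INTER_CUBIC)
    for r,z,c in ((.0475,.153,(0,0,255)),(.0575,.08,(255,0,0)),(.0535,.03,(0,200,0))):
        a=((proj(f,ring(.576,-.18,r,z))-[x0-.5,y0-.5])*s).astype(np.int32); cv2.polylines(im,[a],True,c,1)
    out.append(im[:360])
cv2.imwrite('pics/f21.png',np.hstack(out))
```

```text
(no output)
```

View pics/f21.png

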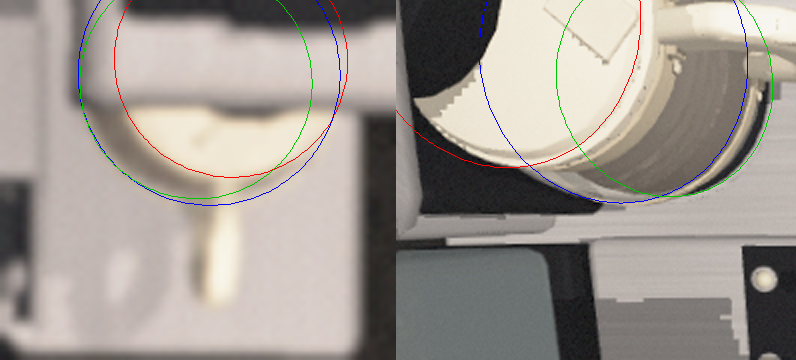

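Run:
```python
from model import *
import math
env_f=env.grab_frame("wrist")
from scipy.optimize import least_squares
# camera pose rel to tool from current frame
def toolT(s): return R.from_euler('xyz',s["tool_rot"],degrees=True).as_matrix(), np.array(s["position"])
s=env.read_state(); Rt_,pt=toolT(s); Rc=camR(env_f); pc=np.array(env_f["position"])
rel=Rt_.T@Rc; relp=Rt_.T@(pc-pt)
def frame(p,o):
    Rw=R.from_euler('xyz',o,degrees=True).as_matrix()
    f=dict(env_f); f["orientation"]=Rw@rel; f["position"]=Rw@relp+np.array(p); return f
t=np.linspace(0,2*np.pi,720)
for name,p,yaw,x0,x1,ymax in (("w4",(.5227,-.1694,.0888),-10.5,255,392,225),("w12",(.5234,-.1732,.0890),-8,255,392,225),("w15r",(.5216,-.1785,.0884),-8,255,392,228),("w16r",(.4997,-.1765,.0901),-8,265,385,247)):
    im=cv2.imread(f'pics/{name}.png'); gr=cv2.GaussianBlur(cv2.cvtColor(im,cv2.COLOR_BGR2GRAY),(0,0),.6).astype(float)
    f=frame(p,Rt(75,yaw)); outer=[];inner=[]
    for c in range(x0,x1):
        col=gr[150:ymax,c]; d=np.where(col<75)[0]
        if len(d)<3: continue
        a=d[0]; b=a
        while b+1<len(col) and col[b+1]<75: b+=1
        if a<5 or b-a>16 or b-a<2 or b+2>=len(col): continue
        sub=lambda i,j:(i+(75-col[i])/(col[j]-col[i]))if False else None
        ya=a-1+(col[a-1]-75)/(col[a-1]-col[a]); yb=b+(75-col[b])/(col[b+1]-col[b])
        outer.append((c,150+ya)); inner.append((c,150+yb))
    def fit(pts,r,z,fr=False):
        P=np.array([onz(f,q,z)[:2] for q in pts])
        fun=lambda v: np.hypot(P[:,0]-v[0],P[:,1]-v[1])-(v[2] if fr else r)
        x=least_squares(fun,[.576,-.18]+([r] if fr else []),loss='soft_l1',f_scale=.0007).x
        return x, np.median(abs(fun(x)))
    o=fit(outer,.0535,.03); i=fit(inner,.046,.03); i2=fit(inner,.046,.03,True); o2=fit(outer,.0535,.03,True)
    print(name,len(outer),outer[0][0],outer[-1][0],'plate',o[0].round(4),o[1].round(5),'base',i[0].round(4),i[1].round(5),'freeR',o2[0].round(4),i2[0].round(4),'diff mm',((i[0]-o[0])*1000).round(1))
```

```text
w4 65 269 371 plate [ 0.5787 -0.1797] 0.0001 base [ 0.5747 -0.1767] 0.00039 freeR [ 0.5771 -0.1795  0.0521] [ 0.5819 -0.1772  0.0524] diff mm [-3.9  3.1]
w12 82 269 384 plate [ 0.5789 -0.1794] 8e-05 base [ 0.5755 -0.1771] 0.00047 freeR [ 0.5777 -0.1792  0.0525] [ 0.5833 -0.1781  0.0529] diff mm [-3.4  2.2]
w15r 80 273 388 plate [ 0.5794 -0.1795] 0.00011 base [ 0.5762 -0.1803] 0.00055 freeR [ 0.5779 -0.1794  0.0522] [ 0.5839 -0.181   0.0528] diff mm [-3.2 -0.8]
w16r 62 285 377 plate [ 0.5801 -0.1794] 0.00011 base [ 0.5772 -0.1803] 0.00028 freeR [ 0.5782 -0.1793  0.0518] [ 0.5826 -0.1808  0.0509] diff mm [-2.9 -0.9]
```

Run:
```python
from model import *
f=env.grab_frame("top")
e=onz(f,(365.3,219.2),.12); print(e.round(4), np.degrees(np.arctan2(e[1]+.1803,.575-e[0])))
```

```text
[ 0.4789 -0.1772  0.12  ] 1.8274154990474678
```

Run:
```python
from model import *
yaw=-3; o=Rt(75,yaw); u=np.array([np.cos(np.radians(yaw)),np.sin(np.radians(yaw)),0])
H=np.array([.577,-.1826,.09]); P=H-.085*u; T=H-.054*u
env.gripper_to(.66)
env.goto((P[0]-.005,P[1],.24),o)
print(env.move_straight(P.tolist(),rate=.25,force_limit=8)); st()
print(env.move_straight((T-.008*u).tolist(),rate=.12,force_limit=10)); st()
print(env.move_straight((T+.012*u).tolist(),rate=.035,force_limit=15)); s=st()
g=env.grab_frame("wrist"); cv2.imwrite('pics/w22.png',g["image"])
print(g["position"],g["orientation"])
x0,x1,y0,y1,s=235,410,165,232,4.5
im=cv2.resize(g["image"][y0:y1,x0:x1],None,fx=s,fy=s*1.5,interpolation=cv2.INTER_CUBIC)
cv2.imwrite('pics/w22z.png',np.clip(im.astype(float)*1.6,0,255).astype(np.uint8))
f=g; gr=cv2.GaussianBlur(cv2.cvtColor(g["image"],cv2.COLOR_BGR2GRAY),(0,0),.6).astype(float)
from scipy.optimize import least_squares
outer=[];inner=[]
for c in range(255,392):
    col=gr[150:228,c]; d=np.where(col<75)[0]
    if len(d)<3: continue
    a=b=d[0]
    while b+1<len(col) and col[b+1]<75: b+=1
    if a<5 or b-a>16 or b-a<2 or b+2>=len(col): continue
    outer.append((c,150+a-1+(col[a-1]-75)/(col[a-1]-col[a]))); inner.append((c,150+b+(75-col[b])/(col[b+1]-col[b])))
def fit(pts,r,z=.03):
    P=np.array([onz(f,q,z)[:2] for q in pts]); fun=lambda v: np.hypot(P[:,0]-v[0],P[:,1]-v[1])-r
    return least_squares(fun,[.576,-.18],loss='soft_l1',f_scale=.0007).x
a,b=fit(outer,.0535),fit(inner,.046); print(len(outer),a.round(4),b.round(4),((b-a)*1000).round(1))
```

```text
False
t 40.22 p [ 0.4932 -0.178   0.0909] F [0.2 0.3 0.3] op 0.662 q [ -2.  15. -35.   1. -25. -92.]
False
t 40.56 p [ 0.5159 -0.1793  0.0913] F [-0.5 -0.4 -0. ] op 0.658 q [ -2.  17. -32.   1. -26. -91.]
True
t 40.99 p [ 0.5235 -0.1802  0.0889] F [-3.5  1.3  4.7] op 0.664 q [ -2.  18. -30.   1. -28. -91.]
[ 0.41899    -0.17476994  0.2290175 ] [-2.85607326e+01  2.64511708e-02  8.69879211e+01]
90 [ 0.5786 -0.1795] [ 0.5749 -0.1803] [-3.7 -0.8]
```

View pics/w22z.png

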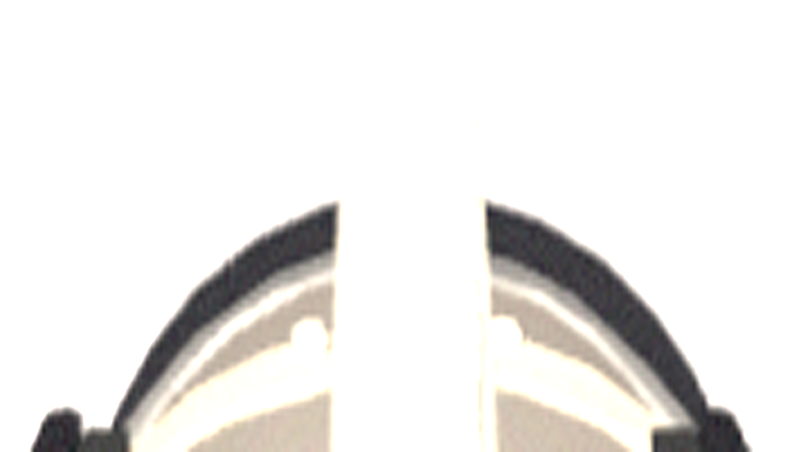

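Run:
```python
from model import *
p=env.read_state()["position"]
env.move_straight((p[0]-.028,p[1]+.0015,.091),rate=.14)
env.move_straight((p[0]-.045,p[1]+.002,.23),rate=.25); st()
g=env.grab_frame("wrist"); cv2.imwrite('pics/w23.png',g["image"])
```

```text
t 42.1 p [ 0.478  -0.1779  0.2287] F [ 0.1  0.1 -0.8] op 0.659 q [ -2.   4. -25.   0. -48. -91.]
```

View pics/w23.png

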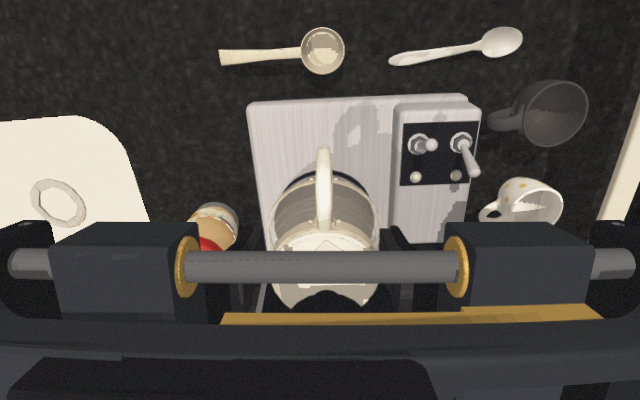

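The wrist picture shows the carafe centred on the plate at (325,215). The left lever is leaning back at (470,160) and the right one is still off at (425,145). The spoon, scoop and mugs are where they were, and nothing is touching the robot.

Run:
```python
from h import *
env.close_job(); print(env.read_state()["clock"])
```

```text
the job is handed in; nothing more can be done
the job is handed in; nothing more can be done
```

The carafe is pushed home on the warming plate, the left-hand toggle is flipped on, and the job was handed in at about 42 s of the 48 s allowed.

**Carafe:** I slid it back with the fingers straddling the handle until it stopped against the cheeks. The pictures showed it leaning on the left cheek, 3–4 mm off to the side. Two seating pushes and one sideways push brought it to just under 1 mm off sideways.

**Toggle:** I then pushed the left-hand lever back with shut fingers and it snapped over. Its tip showed at the pixel predicted for fully on, within about 1 px. The right-hand lever stayed off.

**Order:** After flipping the toggle I pressed the carafe home once more, because one reading still put it about 2 mm short. It stopped against the cheeks at 15 N, almost where the earlier pushes had stopped.

**Last checks:**
- **Sideways:** the carafe was about 0.8 mm off the plate's centre.
- **Front to back:** the fits of its base and lid disagreed by 2–4 mm. I put this down to the bulging glass and relied on the stop against the cheeks, so the depth was not confirmed independently by camera.
- **Surroundings:** the mugs, scoop and teaspoon looked undisturbed in the last wrist picture, and the other items in the last top view. The robot was clear of everything.

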